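Demagnetise the bearing housings and crate them

TASK

Set every bearing housing from the rubber mat on the demagnetiser's steel plate, each resting on the plate inside its rim, and with all of them there press the round START key firmly (over 6 N, for half a second) to run the cycle. Then put every housing in the grey crate, and last press the square OFF key just as firmly; never press a key harder than 45 N, and leave the hammer, the green covers and the oil can where they are.

Things in the scene. Friction and masses are not known exactly. Their poses are not given: they have to be found in the camera images.
- housing1_mid (a point): a steel bearing housing, about 0.5 kg: 60 x 60 x 12 mm square flange with a round boss 36 mm in diameter and 48 mm long on it (60 mm in all), starting flange down on the rubber mat; this point is its centre, on the boss axis 30 mm above the underside of the flange; z along the axis from flange to boss, x and y along the flange sides. None if this housing is absent
- housing2_mid (a point): a steel bearing housing, about 0.5 kg: 60 x 60 x 12 mm square flange with a round boss 36 mm in diameter and 48 mm long on it (60 mm in all), starting flange down on the rubber mat; this point is its centre, on the boss axis 30 mm above the underside of the flange; z along the axis from flange to boss, x and y along the flange sides. None if this housing is absent
- housing3_mid (a point): a steel bearing housing, about 0.5 kg: 60 x 60 x 12 mm square flange with a round boss 36 mm in diameter and 48 mm long on it (60 mm in all), starting flange down on the rubber mat; this point is its centre, on the boss axis 30 mm above the underside of the flange; z along the axis from flange to boss, x and y along the flange sides. None if this housing is absent
- housing4_mid (a point): a steel bearing housing, about 0.5 kg: 60 x 60 x 12 mm square flange with a round boss 36 mm in diameter and 48 mm long on it (60 mm in all), starting flange down on the rubber mat; this point is its centre, on the boss axis 30 mm above the underside of the flange; z along the axis from flange to boss, x and y along the flange sides. None if this housing is absent
- housing1: the same housing, origin at the middle of the flange's underside (30 mm from its centre point along -z)
- housing2: the same housing, origin at the middle of the flange's underside (30 mm from its centre point along -z)
- housing3: the same housing, origin at the middle of the flange's underside (30 mm from its centre point along -z)
- housing4: the same housing, origin at the middle of the flange's underside (30 mm from its centre point along -z)
- plate (a point): centre of the demagnetiser's plate, on its surface, 75 mm above the bench; the plate is 210 x 210 mm inside a rim 6 mm wide and 8 mm high, so there is room for four housings in two rows of two, 100 mm apart; x and y along the plate's sides, y pointing to the keypad. The demagnetiser is a fixed grey box 235 mm (x) by 310 mm (y); its plate fills the -y part of the top and a black membrane keypad the +y part
- start_key: round grey membrane key, 34 mm in diameter, pressed straight down with closed fingertips; origin at the centre of its top face, 79 mm above the bench and 4 mm above the keypad; 153 mm from the plate's centre along y and 50 mm along -x (the side nearer the robot). It gives only 1.5 mm (3500 N/m) and then is hard; it triggers when more than 6 N is held for a moment, and over 45 N harms it
- off_key: square grey membrane key, 34 x 34 mm, the same height and stiffness as the round one, 100 mm from it along +x; origin at the centre of its top face. It too triggers when more than 6 N is held, and over 45 N harms it
- mat: fixed black rubber mat, 260 (x) x 210 (y) x 4 mm, on which three or four housings stand, in some of the four places of two rows of two about 110 mm (x) and 90 mm (y) apart; origin at the centre of its underside. Mat and crate lie on either side of the demagnetiser, now this way round, now that
- crate_in (a point): centre of the inner floor of the grey open plastic crate, which is fixed: outside 280 (x) x 210 (y) x 100 mm high, walls and floor 6 mm; floor 6 mm above the bench; x and y along its sides
- hammer: bystander: hammer lying beyond the demagnetiser, origin under the middle; leave alone
- cover1: bystander: green square cover 90 x 90 x 12 mm, lying beyond the demagnetiser; origin under its centre; leave alone
- cover2: bystander: a second such green cover; leave alone
- oilcan: bystander: upright steel can, 56 mm in diameter, 130 mm high, beyond the demagnetiser; origin under its centre; leave alone
Things that resemble listed ones, but are neither listed nor needed, are in the scene too. Leave any blue or turquoise look-alike of the housing4 alone.

How it is judged:
On the way, in this order (a step that is already met when the one before it is completed fails the run):
1. every housing rests on the demagnetiser's plate, inside the rim, let go (x of housing1_mid in the frame of plate between -0.085 and 0.085 m and y of housing1_mid in the frame of plate between -0.085 and 0.085 m and z of housing1_mid in the frame of plate between 0.01 and 0.045 m and x of housing2_mid in the frame of plate between -0.085 and 0.085 m and y of housing2_mid in the frame of plate between -0.085 and 0.085 m and z of housing2_mid in the frame of plate between 0.01 and 0.045 m and x of housing3_mid in the frame of plate between -0.085 and 0.085 m and y of housing3_mid in the frame of plate between -0.085 and 0.085 m and z of housing3_mid in the frame of plate between 0.01 and 0.045 m and x of housing4_mid in the frame of plate between -0.085 and 0.085 m and y of housing4_mid in the frame of plate between -0.085 and 0.085 m and z of housing4_mid in the frame of plate between 0.01 and 0.045 m and linear speed of each of housing1, housing2, housing3, housing4 below 0.03 m/s and contact force between each of housing1, housing2, housing3, housing4 and the fingers below 0.3 N), for 0.3 s.
2. the round START key is pressed with the fingers over 6 N while every housing is on the plate (contact force between the fingers and start_key above 6 N and x of housing1_mid in the frame of plate between -0.085 and 0.085 m and y of housing1_mid in the frame of plate between -0.085 and 0.085 m and z of housing1_mid in the frame of plate between 0.01 and 0.045 m and x of housing2_mid in the frame of plate between -0.085 and 0.085 m and y of housing2_mid in the frame of plate between -0.085 and 0.085 m and z of housing2_mid in the frame of plate between 0.01 and 0.045 m and x of housing3_mid in the frame of plate between -0.085 and 0.085 m and y of housing3_mid in the frame of plate between -0.085 and 0.085 m and z of housing3_mid in the frame of plate between 0.01 and 0.045 m and x of housing4_mid in the frame of plate between -0.085 and 0.085 m and y of housing4_mid in the frame of plate between -0.085 and 0.085 m and z of housing4_mid in the frame of plate between 0.01 and 0.045 m), for 0.2 s.
3. every housing is in the crate, let go (x of housing1_mid in the frame of crate_in between -0.13 and 0.13 m and y of housing1_mid in the frame of crate_in between -0.095 and 0.095 m and z of housing1_mid in the frame of crate_in between 0.01 and 0.094 m and x of housing2_mid in the frame of crate_in between -0.13 and 0.13 m and y of housing2_mid in the frame of crate_in between -0.095 and 0.095 m and z of housing2_mid in the frame of crate_in between 0.01 and 0.094 m and x of housing3_mid in the frame of crate_in between -0.13 and 0.13 m and y of housing3_mid in the frame of crate_in between -0.095 and 0.095 m and z of housing3_mid in the frame of crate_in between 0.01 and 0.094 m and x of housing4_mid in the frame of crate_in between -0.13 and 0.13 m and y of housing4_mid in the frame of crate_in between -0.095 and 0.095 m and z of housing4_mid in the frame of crate_in between 0.01 and 0.094 m and linear speed of each of housing1, housing2, housing3, housing4 below 0.03 m/s and contact force between each of housing1, housing2, housing3, housing4 and the fingers below 0.3 N), for 0.3 s.
4. the square OFF key is pressed with the fingers over 6 N (contact force between the fingers and off_key above 6 N and x of housing1_mid in the frame of crate_in between -0.13 and 0.13 m and y of housing1_mid in the frame of crate_in between -0.095 and 0.095 m and z of housing1_mid in the frame of crate_in between 0.01 and 0.094 m and x of housing2_mid in the frame of crate_in between -0.13 and 0.13 m and y of housing2_mid in the frame of crate_in between -0.095 and 0.095 m and z of housing2_mid in the frame of crate_in between 0.01 and 0.094 m and x of housing3_mid in the frame of crate_in between -0.13 and 0.13 m and y of housing3_mid in the frame of crate_in between -0.095 and 0.095 m and z of housing3_mid in the frame of crate_in between 0.01 and 0.094 m and x of housing4_mid in the frame of crate_in between -0.13 and 0.13 m and y of housing4_mid in the frame of crate_in between -0.095 and 0.095 m and z of housing4_mid in the frame of crate_in between 0.01 and 0.094 m), for 0.2 s.
At the end, for the whole second after the job is handed in: every housing present lies at rest in the crate, its centre inside the walls and below its rim, both keys having been pressed in their turn (x of housing1_mid in the frame of crate_in between -0.13 and 0.13 m and y of housing1_mid in the frame of crate_in between -0.095 and 0.095 m and z of housing1_mid in the frame of crate_in between 0.01 and 0.094 m and x of housing2_mid in the frame of crate_in between -0.13 and 0.13 m and y of housing2_mid in the frame of crate_in between -0.095 and 0.095 m and z of housing2_mid in the frame of crate_in between 0.01 and 0.094 m and x of housing3_mid in the frame of crate_in between -0.13 and 0.13 m and y of housing3_mid in the frame of crate_in between -0.095 and 0.095 m and z of housing3_mid in the frame of crate_in between 0.01 and 0.094 m and x of housing4_mid in the frame of crate_in between -0.13 and 0.13 m and y of housing4_mid in the frame of crate_in between -0.095 and 0.095 m and z of housing4_mid in the frame of crate_in between 0.01 and 0.094 m and linear speed of each of housing1, housing2, housing3, housing4 below 0.03 m/s); the robot touches nothing.
It fails at once if a bystander (hammer, green cover or oil can) is moved more than 40 mm (distance of any of hammer, cover1, cover2, oilcan from where it was at the start of the episode above 0.04 m).
It fails at once if a key is pressed harder than 45 N (contact force between the fingers and start_key above 45 N or contact force between the fingers and off_key above 45 N).
Of housing1, housing2, housing3, housing4 only 3 to 4 are there at a start; the rules pass over those that are not, and their reading is None.
At some moment in a run one of housing1, housing2, housing3, housing4 may be knocked a few centimetres aside while the robot is not near it.
Once in a run the grip may slacken for a moment while it holds something.
It also fails if it takes over 210 s, if anything falls off the work surface, if the arm or the gripper's body presses on something with over 40 N, if the wrist force passes 120 N, or if a joint passes its speed limit or range.

ROBOT

A 6-joint arm with a two-finger parallel gripper is mounted at the origin on the work surface. World frame = base frame: x ahead of the robot, y to its left, z up, the work surface at z = 0. Lengths are in m, angles in rad, forces in N, time in s.
With the tool pointing down it reaches from about 0.325 to 0.875 m from the base axis. Payload 4.4 kg.
Tool frame: the origin (TCP) lies midway between the tips of the shut fingers; the grasp point (between the pads) lies 19 mm behind it; z points along the fingers, y is the line along which they close (so a half turn about z gives the same grasp; the last joint's range is limited). The gripper opens to 85 mm and grips with 20 to 120 N. Pads are 22 mm wide; open, the fingers measure 114 mm over their backs; the gripper's body (76 mm by 85 mm) begins 54 mm behind the grasp point. The pads swing forward as they close: fully open they stand 13 mm farther back than shut.
Start: joints at [1.157, 0.207, 1.542, -0, 1.393, -0.15], TCP at [0.15, 0.555, 0.231] pointing down, gripper open.
Joint ranges: [-2.73, 2.73], [-0.86, 2.22], [0.23, 2.46], [-1.11, 4.25], [0.08, 2.63], [-2.82, 2.82]. Speed limits (rad/s): [2.79, 2.79, 3.14, 3.14, 3.14, 3.14].

INTERFACE

Orientations are given as a unit quaternion [w, x, y, z].
In Python, from station import arm gives the robot as it stands.
- The arm moves only by the shell command python3 -m handwheel 'ROWS' [OPENING] [FORCE]. ROWS is JSON, a list of rows, each an object with "slide": the shift along the tool's x, y, z in m, a list of three; "rot": the turn, a rotation vector about the tool's x, y, z in rad, a list of three. In form: [{"slide": [dx, dy, dz], "rot": [wx, wy, wz]}, ...]. A call has exactly 10 rows; each row shifts and turns the commanded pose from where the row before left it, along the tool's axes as they then stand; what a row does not reach is not made up. A row lasts 1/8 s, in which the tool goes at most 62.5 mm and 10.7 degrees, less where a joint would pass 70% of its speed; a pose out of reach is approached as far as the arm can. A call with a gripper value outside its range is refused whole. OPENING is the opening, from -1 (shut) to 1 (fully open), so that 0 is half open, set as the call begins (- or left out, the last holds). The fingers move at their own pace and stop on an object; FORCE is the grip in N (left out, the last holds). Time passes only in rows, so rows that do not move let the fingers close, or fill a call up. It gives the time, the measured TCP pose, the force, the opening and the grip force at its end, in the units of the state.
- arm.read_state(): the state, without advancing time (a new reading comes with each control period).
- arm.read_camera(name): name is "scene" or "top" or "wrist"; returns the picture (400x640x3 uint8, blue, green, red); there is no depth.
- arm.camera_params(name): a dict with "fx", "fy", "cx", "cy" (pixels), "T" (4x4, takes a point from camera to world coordinates); the wrist camera has in their place "mount" (4x4, takes a point from camera to tool coordinates, whose origin is the TCP and whose axes are the flange's). Camera axes: x right, y down, z forward; pixel columns grow to the right and rows downward; lengths in m; the calibration is good to about 2 mm. A picture is of the moment at which its call begins: read the wrist's pose just before it. camera_params takes no time and is no camera call.
- arm.close_job(): hands the job in; it is judged then, once.
The state is a dict: "clock": time; "joints": joint angles; "qd": joint speeds; "joint_efforts": joint torques, N m; "tcp_pos": TCP position; "tcp_rot": TCP orientation; "contact_force": force on the tool from outside, world axes, zero at the start; "torque": the same for the moment, N m; "opening": finger opening in m; "gripper_force": force on a finger pad.
Only numpy, scipy, OpenCV 4.12 (cv2) and the standard library are available. Lean on these libraries where they do the work, as an engineer would, in place of code of your own. Each camera call takes 0.05 s, during which the arm holds its last target. There are 200 camera calls.

## Working session

There is one attempt and no reset: what is moved stays moved. The work goes in short steps, Python scripts to look and compute and a shell command to move; the robot and the scene stay as the last step left them, time stands still between calls to the robot, and variables do not carry over. Pictures are saved under pics/ and viewed, at most 14 in all, crops included, and the job is handed in when it is done.

```bash
ls; mkdir -p pics; cat > h.py <<'E'
import numpy as np, cv2
from station import arm
from scipy.spatial.transform import Rotation as R
def pose():
    s=arm.read_state(); w,x,y,z=s["tcp_rot"]
    T=np.eye(4); T[:3,:3]=R.from_quat([x,y,z,w]).as_matrix(); T[:3,3]=s["tcp_pos"]; return T
def cam(name):
    p=arm.camera_params(name)
    T=pose()@np.array(p["mount"]) if name=="wrist" else np.array(p["T"])
    return p,T
def ray(p,T,u,v,z):
    d=T[:3,:3]@np.array([(u-p["cx"])/p["fx"],(v-p["cy"])/p["fy"],1]); o=T[:3,3]
    return o+d*(z-o[2])/d[2]
def proj(p,T,X):
    q=T[:3,:3].T@(np.array(X)-T[:3,3]); return np.array([p["fx"]*q[0]/q[2]+p["cx"],p["fy"]*q[1]/q[2]+p["cy"]])
E
python3 - <<'E'
from h import *
print(arm.read_state())
for n in("scene","top","wrist"):
    p,T=cam(n); print(n,p["fx"],p["cx"],p["cy"],np.round(T,3).tolist())
    cv2.imwrite(f"pics/{n}0.png",arm.read_camera(n))
E
```

```text
pics
{'clock': 0.0, 'joints': array([ 1.15649377e+00,  2.07439442e-01,  1.54297563e+00, -2.49223957e-06,
        1.39352842e+00, -1.50469830e-01]), 'qd': array([ 1.76931808e-04, -8.49216907e-04, -3.09098121e-03,  9.68697588e-04,
       -8.13757036e-04,  1.11183034e-05]), 'joint_efforts': array([-8.71407265e-04, -3.83020556e+01, -2.91597337e+01, -3.17277354e-04,
        1.04308542e-02, -1.07734928e-05]), 'tcp_pos': array([0.14962909, 0.5543868 , 0.23010447]), 'tcp_rot': array([-3.26350300e-04,  1.31533786e-01,  9.91310991e-01, -1.12920539e-03]), 'contact_force': array([ 0.17571803, -0.17836972, -0.40670626]), 'torque': array([0.02384148, 0.04879731, 0.01832185]), 'gripper_force': 0.0, 'opening': 0.08530508452296635}
scene 458.9113840735791 318.1730672651383 191.17017668185235 [[-0.555, 0.494, -0.669, 1.445], [0.832, 0.306, -0.463, 0.636], [-0.024, -0.814, -0.581, 0.814], [0.0, 0.0, 0.0, 1.0]]
top 439.24075965052003 312.5280949941596 200.89620858086045 [[0.029, -0.988, 0.15, 0.377], [-1.0, -0.028, 0.011, 0.053], [-0.006, -0.15, -0.989, 1.505], [0.0, 0.0, 0.0, 1.0]]
wrist 282.9204227814508 321.27772045214 196.194456876256 [[0.261, 0.918, 0.298, 0.073], [0.965, -0.247, -0.083, 0.576], [-0.003, 0.309, -0.951, 0.373], [0.0, 0.0, 0.0, 1.0]]
```

View pics/top0.png

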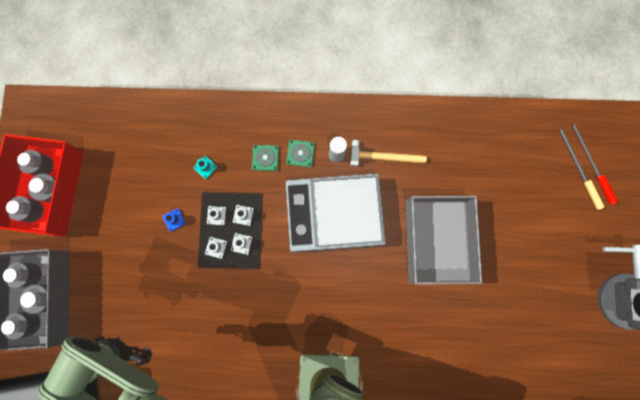

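View pics/scene0.png

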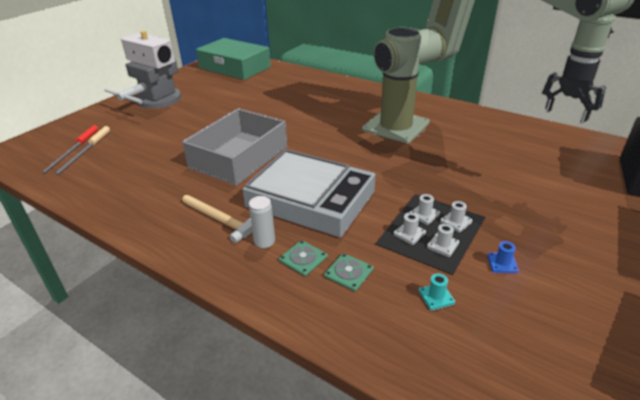

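The top view shows a black mat at (230,231) with four light-grey housings at about (216,214), (243,214), (216,247) and (241,243). The demagnetiser is at (335,212), with its round key at (301,230) and its square key at (299,199). The crate is at (444,240). The blue (173,218) and turquoise (204,166) look-alikes stand off the mat, so the four steel ones on the mat fit the description. I'll confirm that in a crop and measure.

```bash
python3 - <<'E'
from h import *
im=cv2.imread("pics/top0.png"); p,T=cam("top")
cv2.imwrite("pics/crop.png",cv2.resize(im[150:290,150:310],None,fx=4,fy=4,interpolation=cv2.INTER_CUBIC))
hsv=cv2.cvtColor(im,cv2.COLOR_BGR2HSV)
m=((hsv[...,1]<60)&(hsv[...,2]>110)).astype(np.uint8); m2=np.zeros_like(m); m2[195:268,200:262]=m[195:268,200:262]
for c in cv2.findContours(m2,0,2)[0]:
    if cv2.contourArea(c)<60: continue
    (u,v),_,_=cv2.minAreaRect(c); print("h",round(u),round(v),cv2.contourArea(c),np.round(ray(p,T,u,v,.03),3))
# plate (bright) and crate, box
def quad(mask,z,n):
    c=max(cv2.findContours(mask.astype(np.uint8),0,2)[0],key=cv2.contourArea); r=cv2.minAreaRect(c)
    P=np.array([ray(p,T,*q,z) for q in cv2.boxPoints(r)]); 
    print(n,r,np.round(P[:,:2],3).tolist(),np.round(P.mean(0),3))
a=np.zeros(m.shape,bool); a[165:260,305:392]=1
quad(a&(hsv[...,2]>190)&(hsv[...,1]<40),.075,"plate")
a[:]=0; a[180:300,395:495]=1
quad(a&(hsv[...,1]<60),.1,"crate")
for u,v in((301,230),(299,199)): print("key",ray(p,T,u,v,.079))
for u,v in((203,192),(263,195),(262,269),(198,267)): print("mat",ray(p,T,u,v,.004))
E
```

```text
h 215 247 318.5 [0.435 0.391 0.03 ]
h 241 243 310.5 [0.451 0.306 0.03 ]
h 242 215 307.5 [0.547 0.305 0.03 ]
h 216 215 306.0 [0.544 0.396 0.03 ]
plate ((346.7919921875, 210.94134521484375), (63.82513427734375, 63.714332580566406), 85.76361083984375) [[0.659, 0.071], [0.681, -0.14], [0.471, -0.157], [0.45, 0.049]] [ 0.565 -0.044  0.075]
crate ((443.5, 239.5), (87.0, 75.0), 90.0) [[0.615, -0.233], [0.622, -0.475], [0.345, -0.467], [0.338, -0.232]] [ 0.48  -0.352  0.1  ]
key [0.49685336 0.10370282 0.079     ]
key [0.59860215 0.1136613  0.079     ]
mat [0.62540048 0.45089585 0.004     ]
mat [0.62073458 0.24202466 0.004     ]
mat [0.36748317 0.23369112 0.004     ]
mat [0.36781322 0.4506405  0.004     ]
```

View pics/crop.png

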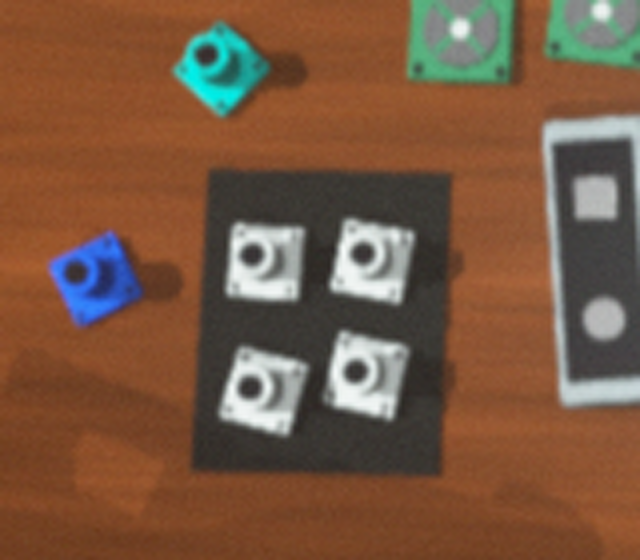

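The crop shows four plain steel housings on the mat and only coloured look-alikes off it, so all four are targets. I'll turn the tool to the world axes and move over the mat.

```bash
python3 -m handwheel '[{"slide":[0,0,0],"rot":[0,0,-0.133]},{"slide":[0,0,0],"rot":[0,0,-0.133]},{"slide":[-0.042,-0.026,0],"rot":[0,0,0]},{"slide":[-0.042,-0.026,0],"rot":[0,0,0]},{"slide":[-0.042,-0.026,0],"rot":[0,0,0]},{"slide":[-0.042,-0.026,0],"rot":[0,0,0]},{"slide":[-0.042,-0.026,0],"rot":[0,0,0]},{"slide":[-0.042,-0.026,0],"rot":[0,0,0]},{"slide":[-0.042,-0.026,0],"rot":[0,0,0]},{"slide":[0,0,0],"rot":[0,0,0]}]' 0.5 60
cat > bore.py <<'E'
from h import *
def bores(z,name=None,rng=None):
    p,T=cam("wrist"); im=arm.read_camera("wrist")
    if name: cv2.imwrite("pics/"+name,im)
    g=cv2.cvtColor(im,cv2.COLOR_BGR2GRAY); out=[]
    c=cv2.HoughCircles(cv2.medianBlur(g,5),cv2.HOUGH_GRADIENT,1,25,param1=80,param2=20,minRadius=8,maxRadius=40)
    for u,v,r in ([] if c is None else c[0]):
        P=ray(p,T,u,v,z); D=2*np.linalg.norm(ray(p,T,u+r,v,z)-P); out.append((u,v,r,*np.round(P[:2],4),round(D,4)))
    return out
E
python3 - <<'E'
from bore import *
print(pose().round(3))
for o in bores(.064,"w1.png"): print(o)
E
```

```text
clock: 1.4
tcp_pos: [0.447, 0.3715, 0.2308]
tcp_rot: [0.0, 0.001, 1.0, -0.0]
contact_force: [-0.6, 0.7, 0.4]
opening: 0.064
gripper_force: 0.0
[[-1.     0.003  0.     0.447]
 [ 0.003  1.    -0.001  0.372]
 [-0.    -0.001 -1.     0.231]
 [ 0.     0.     0.     1.   ]]
(np.float32(448.5), np.float32(232.5), np.float32(28.8), np.float64(0.5141), np.float64(0.5239), np.float64(0.069))
(np.float32(264.5), np.float32(182.5), np.float32(9.1), np.float64(0.4514), np.float64(0.3071), np.float64(0.0206))
(np.float32(274.5), np.float32(241.5), np.float32(12.7), np.float64(0.5256), np.float64(0.3144), np.float64(0.0308))
(np.float32(340.5), np.float32(245.5), np.float32(21.6), np.float64(0.5312), np.float64(0.3946), np.float64(0.0527))
(np.float32(340.5), np.float32(168.5), np.float32(9.1), np.float64(0.4355), np.float64(0.3929), np.float64(0.0203))
(np.float32(90.5), np.float32(228.5), np.float32(12.1), np.float64(0.5079), np.float64(0.0951), np.float64(0.029))
(np.float32(371.5), np.float32(332.5), np.float32(17.2), np.float64(0.6635), np.float64(0.4393), np.float64(0.0469))
(np.float32(67.5), np.float32(195.5), np.float32(26.0), np.float64(0.4663), np.float64(0.0792), np.float64(0.06))
```

View pics/w1.png

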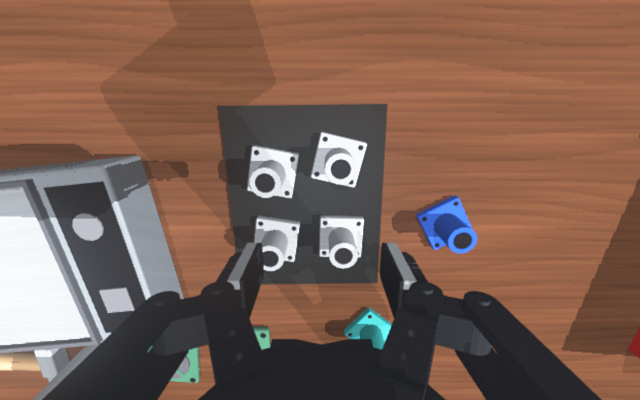

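Boss bores are at (265,183), (341,168), (343,256) and (271,258), which agrees with the top view. World positions are about (.451,.307), (.435,.393), (.545,.397) and (.546,.307). I'll take the last one first.

```bash
python3 -m handwheel '[{"slide":[-0.033,-0.022,0.02],"rot":[0,0,0]},{"slide":[-0.033,-0.022,0.03],"rot":[0,0,0]},{"slide":[-0.033,-0.021,0.03],"rot":[0,0,0]},{"slide":[0,0,0.02],"rot":[0,0,0]},{"slide":[0,0,0],"rot":[0,0,0]},{"slide":[0,0,0],"rot":[0,0,0]},{"slide":[0,0,0],"rot":[0,0,0]},{"slide":[0,0,0],"rot":[0,0,0]},{"slide":[0,0,0],"rot":[0,0,0]},{"slide":[0,0,0],"rot":[0,0,0]}]'
python3 - <<'E'
from bore import *
print(pose()[:3,3].round(4))
for o in bores(.064,"w2.png"): print(*o)
E
```

```text
clock: 2.7
tcp_pos: [0.5435, 0.309, 0.1315]
tcp_rot: [0.0, -0.001, 1.0, 0.0]
contact_force: [-0.4, 0.6, 0.2]
opening: 0.0639
gripper_force: 0.0
[0.5435 0.309  0.1315]
431.5 209.5 23.0 0.5431 0.3967 0.0365
318.5 85.5 16.5 0.4515 0.3071 0.0229
437.5 55.5 34.9 0.4325 0.3871 0.0469
320.5 200.5 34.9 0.5357 0.3086 0.0548
612.5 192.5 16.8 0.5286 0.5357 0.0261
576.5 187.5 31.5 0.5246 0.5066 0.0487
21.5 160.5 27.9 0.5045 0.0839 0.0419
454.5 370.5 11.1 0.711 0.4398 0.0217
```

View pics/w2.png

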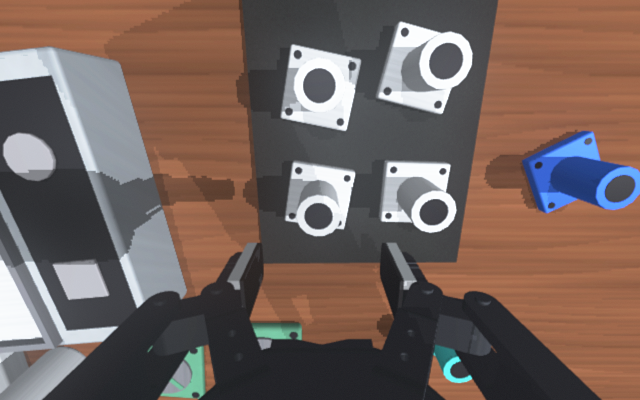

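```bash
python3 -m handwheel '[{"slide":[-0.003,-0.001,0.02],"rot":[0,0,0]},{"slide":[0,0,0.03],"rot":[0,0,0]},{"slide":[0,0,0.03],"rot":[0,0,0]},{"slide":[0,0,0.021],"rot":[0,0,0]},{"slide":[0,0,0],"rot":[0,0,0]},{"slide":[0,0,0],"rot":[0,0,0]},{"slide":[0,0,0],"rot":[0,0,0]},{"slide":[0,0,0],"rot":[0,0,0]},{"slide":[0,0,0],"rot":[0,0,0]},{"slide":[0,0,0],"rot":[0,0,0]}]'
python3 -m handwheel '[{"slide":[0,0,0],"rot":[0,0,0]},{"slide":[0,0,0],"rot":[0,0,0]},{"slide":[0,0,0],"rot":[0,0,0]},{"slide":[0,0,0],"rot":[0,0,0]},{"slide":[0,0,0],"rot":[0,0,0]},{"slide":[0,0,0],"rot":[0,0,0]},{"slide":[0,0,0],"rot":[0,0,0]},{"slide":[0,0,0],"rot":[0,0,0]},{"slide":[0,0,-0.02],"rot":[0,0,0]},{"slide":[0,0,-0.03],"rot":[0,0,0]}]' -1 70
```

```text
clock: 4.0
tcp_pos: [0.5466, 0.308, 0.0306]
tcp_rot: [0.0, -0.001, 1.0, 0.0]
contact_force: [0.0, -0.6, -0.7]
opening: 0.0642
gripper_force: 0.0
clock: 5.25
tcp_pos: [0.544, 0.3074, 0.0784]
tcp_rot: [-0.003, -0.001, 1.0, -0.001]
contact_force: [-0.4, 0.4, -4.1]
opening: 0.0341
gripper_force: 70.3
```

```bash
python3 -m handwheel '[{"slide":[0,0,-0.03],"rot":[0,0,0]},{"slide":[0,0,-0.03],"rot":[0,0,0]},{"slide":[0,0,-0.03],"rot":[0,0,0]},{"slide":[-0.009,-0.03,-0.03],"rot":[0,0,0]},{"slide":[-0.009,-0.05,0],"rot":[0,0,0]},{"slide":[-0.009,-0.05,0],"rot":[0,0,0]},{"slide":[-0.009,-0.05,0],"rot":[0,0,0]},{"slide":[-0.009,-0.05,0],"rot":[0,0,0]},{"slide":[-0.009,-0.05,0],"rot":[0,0,0]},{"slide":[-0.009,-0.05,0],"rot":[0,0,0]}]'
python3 -m handwheel '[{"slide":[-0.009,-0.046,0],"rot":[0,0,0]},{"slide":[-0.002,-0.02,0],"rot":[0,0,0]},{"slide":[0,0,0.02],"rot":[0,0,0]},{"slide":[0,0,0.025],"rot":[0,0,0]},{"slide":[0,0,0.025],"rot":[0,0,0]},{"slide":[0,0,0.02],"rot":[0,0,0]},{"slide":[0,0,0.006],"rot":[0,0,0]},{"slide":[0,0,0],"rot":[0,0,0]},{"slide":[0,0,0],"rot":[0,0,0]},{"slide":[0,0,0],"rot":[0,0,0]}]'
python3 - <<'E'
from bore import *
print(pose()[:3,3].round(4))
cv2.imwrite("pics/w3.png",arm.read_camera("wrist"))
E
```

```text
clock: 6.5
tcp_pos: [0.6095, -0.0229, 0.1996]
tcp_rot: [-0.001, -0.001, 1.0, 0.001]
contact_force: [1.1, -0.4, -5.0]
opening: 0.0343
gripper_force: 70.7
clock: 7.75
tcp_pos: [0.6222, -0.0882, 0.1054]
tcp_rot: [0.001, -0.001, 1.0, -0.0]
contact_force: [0.0, 0.1, -5.2]
opening: 0.0345
gripper_force: 70.8
[ 0.6222 -0.0882  0.1054]
```

View pics/w3.png

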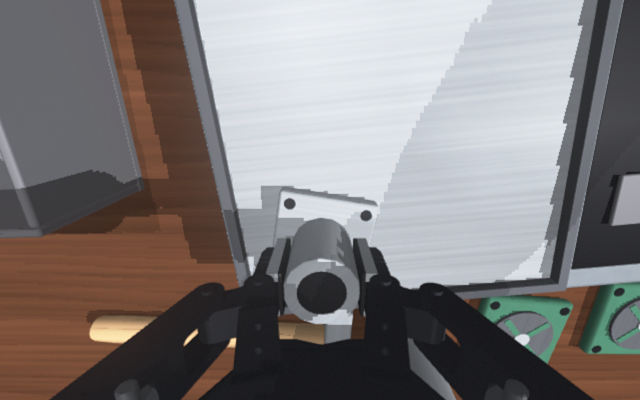

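Housing held upright over the far +x −y corner of the plate; its boss is at about (322,290). I'll lower it and release.

```bash
python3 -m handwheel '[{"slide":[0,0,0.001],"rot":[0,0,0]},{"slide":[0,0,0.001],"rot":[0,0,0]},{"slide":[0,0,0.001],"rot":[0,0,0]},{"slide":[0,0,0.001],"rot":[0,0,0]},{"slide":[0,0,0],"rot":[0,0,0]},{"slide":[0,0,0],"rot":[0,0,0]},{"slide":[0,0,0],"rot":[0,0,0]},{"slide":[0,0,0],"rot":[0,0,0]},{"slide":[0,0,0],"rot":[0,0,0]},{"slide":[0,0,0],"rot":[0,0,0]}]'
python3 -m handwheel '[{"slide":[0,0,0],"rot":[0,0,0]},{"slide":[0,0,0],"rot":[0,0,0]},{"slide":[0,0,0],"rot":[0,0,0]},{"slide":[0,0,0],"rot":[0,0,0]},{"slide":[0,0,0],"rot":[0,0,0]},{"slide":[0,0,0],"rot":[0,0,0]},{"slide":[0,0,-0.02],"rot":[0,0,0]},{"slide":[0,0,-0.03],"rot":[0,0,0]},{"slide":[0,0,-0.03],"rot":[0,0,0]},{"slide":[0,0,-0.02],"rot":[0,0,0]}]' 0.5
python3 -m handwheel '[{"slide":[0.007,0.04,0],"rot":[0,0,0]},{"slide":[0.007,0.05,0],"rot":[0,0,0]},{"slide":[0.008,0.05,0],"rot":[0,0,0]},{"slide":[0.008,0.05,0],"rot":[0,0,0]},{"slide":[0.008,0.05,0],"rot":[0,0,0]},{"slide":[0.008,0.05,0],"rot":[0,0,0]},{"slide":[0.008,0.05,0],"rot":[0,0,0]},{"slide":[0.008,0.05,0],"rot":[0,0,0]},{"slide":[0.008,0.05,0],"rot":[0,0,0]},{"slide":[0.007,0.046,0],"rot":[0,0,0]}]'
python3 -m handwheel '[{"slide":[0,0,0.02],"rot":[0,0,0]},{"slide":[0,0,0.02],"rot":[0,0,0]},{"slide":[0,0,0.02],"rot":[0,0,0]},{"slide":[0,0,0.01],"rot":[0,0,0]},{"slide":[0,0,0],"rot":[0,0,0]},{"slide":[0,0,0],"rot":[0,0,0]},{"slide":[0,0,0],"rot":[0,0,0]},{"slide":[0,0,0],"rot":[0,0,0]},{"slide":[0,0,0],"rot":[0,0,0]},{"slide":[0,0,0],"rot":[0,0,0]}]'
cat >> bore.py <<'E'
def bore(z,xy,s=.04):
    """dark bore hole of a boss whose top is at height z, near world xy"""
    p,T=cam("wrist"); g=cv2.cvtColor(arm.read_camera("wrist"),cv2.COLOR_BGR2GRAY)
    best=[]
    for c in cv2.findContours((cv2.GaussianBlur(g,(3,3),0)<75).astype(np.uint8),cv2.RETR_LIST,cv2.CHAIN_APPROX_NONE)[0]:
        if len(c)<20: continue
        (u,v),(a,b),_=cv2.fitEllipse(c); A=cv2.contourArea(c)
        P=ray(p,T,u,v,z); D=2*np.linalg.norm(ray(p,T,u+b/2,v,z)-P)
        if min(a,b)>.6*max(a,b) and abs(A/(np.pi*a*b/4+1e-6)-1)<.15 and .012<D<.045: best.append((*np.round(P[:2],4),round(D,4),round(u),round(v)))
    return [o for o in best if np.hypot(o[0]-xy[0],o[1]-xy[1])<s]
E
python3 - <<'E'
from bore import *
print(pose()[:3,3].round(4))
for o in bore(.064,(.49,.35),.12): print(*o)
E
```

```text
clock: 9.05
tcp_pos: [0.6214, -0.0879, 0.1016]
tcp_rot: [0.0, -0.001, 1.0, -0.0]
contact_force: [-5.5, 1.4, 6.1]
opening: 0.0339
gripper_force: 71.4
clock: 10.3
tcp_pos: [0.6225, -0.0882, 0.2038]
tcp_rot: [0.002, -0.001, 1.0, -0.001]
contact_force: [0.0, 0.1, 0.3]
opening: 0.0642
gripper_force: 0.0
clock: 11.55
tcp_pos: [0.5428, 0.3998, 0.201]
tcp_rot: [0.0, -0.001, 1.0, 0.0]
contact_force: [1.1, 0.0, -0.5]
opening: 0.0638
gripper_force: 0.0
clock: 12.8
tcp_pos: [0.5433, 0.3981, 0.1304]
tcp_rot: [0.0, -0.001, 1.0, 0.0]
contact_force: [-0.4, -0.9, 0.2]
opening: 0.0641
gripper_force: 0.0
[0.5433 0.3981 0.1304]
```

```bash
python3 - <<'E'
from bore import *
g=cv2.cvtColor(cv2.imread("pics/w2.png"),cv2.COLOR_BGR2GRAY)
print(g[215,300:338:2],g[211,415:455:3])
for o in bores(.064,"w4.png"): print(*o)
E
```

```text
[236 237 153  66  68  70  70  70  71  71  71  72  72  71  73  72 163 239
 238] [251 252  68  71  71  71  69  71  69  68  69 195 252 255]
186.5 87.5 29.4 0.4527 0.3048 0.0406
319.5 195.5 33.8 0.5309 0.3968 0.0525
313.5 61.5 16.9 0.4362 0.3927 0.0227
503.5 191.5 19.4 0.5273 0.5389 0.03
169.5 328.5 37.2 0.6594 0.2593 0.0682
476.5 176.5 19.1 0.5155 0.516 0.029
360.5 332.5 26.1 0.6634 0.4346 0.0481
212.5 88.5 22.4 0.4533 0.3227 0.031
394.5 274.5 24.9 0.6016 0.4608 0.0425
```

View pics/w4.png

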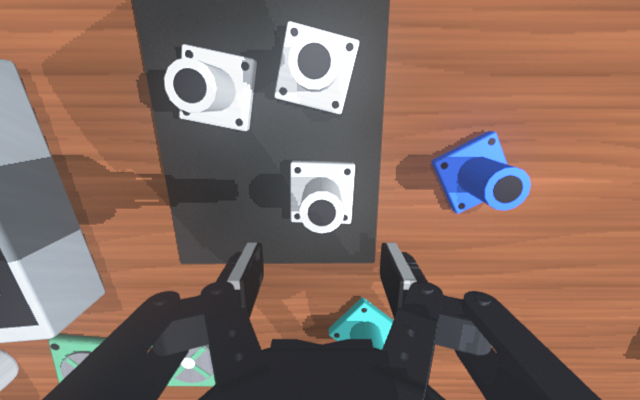

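Housing 2's bore is at (321,212), centred between the fingers. I'll pick it up.

```bash
sed -i 's/<75)/<110)/' bore.py; python3 -m handwheel '[{"slide":[-0.001,0,0.02],"rot":[0,0,0]},{"slide":[0,0,0.03],"rot":[0,0,0]},{"slide":[0,0,0.03],"rot":[0,0,0]},{"slide":[0,0,0.02],"rot":[0,0,0]},{"slide":[0,0,0],"rot":[0,0,0]},{"slide":[0,0,0],"rot":[0,0,0]},{"slide":[0,0,0],"rot":[0,0,0]},{"slide":[0,0,0],"rot":[0,0,0]},{"slide":[0,0,0],"rot":[0,0,0]},{"slide":[0,0,0],"rot":[0,0,0]}]'
python3 -m handwheel '[{"slide":[0,0,0],"rot":[0,0,0]},{"slide":[0,0,0],"rot":[0,0,0]},{"slide":[0,0,0],"rot":[0,0,0]},{"slide":[0,0,0],"rot":[0,0,0]},{"slide":[0,0,0],"rot":[0,0,0]},{"slide":[0,0,0],"rot":[0,0,0]},{"slide":[0,0,0],"rot":[0,0,0]},{"slide":[0,0,0],"rot":[0,0,0]},{"slide":[0,0,-0.02],"rot":[0,0,0]},{"slide":[0,0,-0.03],"rot":[0,0,0]}]' -1 70
python3 -m handwheel '[{"slide":[0,0,-0.03],"rot":[0,0,0]},{"slide":[0,0,-0.03],"rot":[0,0,0]},{"slide":[0,0,-0.03],"rot":[0,0,0]},{"slide":[0,-0.03,-0.03],"rot":[0,0,0]},{"slide":[0.003,-0.05,0],"rot":[0,0,0]},{"slide":[0.003,-0.05,0],"rot":[0,0,0]},{"slide":[0.003,-0.05,0],"rot":[0,0,0]},{"slide":[0.003,-0.05,0],"rot":[0,0,0]},{"slide":[0.003,-0.05,0],"rot":[0,0,0]},{"slide":[0.003,-0.05,0],"rot":[0,0,0]}]'
python3 -m handwheel '[{"slide":[0.003,-0.05,0],"rot":[0,0,0]},{"slide":[0.003,-0.05,0],"rot":[0,0,0]},{"slide":[0,-0.05,0],"rot":[0,0,0]},{"slide":[0,-0.046,0],"rot":[0,0,0]},{"slide":[0,-0.02,0],"rot":[0,0,0]},{"slide":[0,0,0.02],"rot":[0,0,0]},{"slide":[0,0,0.03],"rot":[0,0,0]},{"slide":[0,0,0.03],"rot":[0,0,0]},{"slide":[0,0,0.015],"rot":[0,0,0]},{"slide":[0,0,0],"rot":[0,0,0]}]'
```

```text
clock: 14.15
tcp_pos: [0.5444, 0.398, 0.0305]
tcp_rot: [0.0, -0.001, 1.0, 0.0]
contact_force: [0.0, -0.5, -0.5]
opening: 0.0641
gripper_force: 0.0
clock: 15.4
tcp_pos: [0.5416, 0.3961, 0.0776]
tcp_rot: [-0.003, -0.001, 1.0, -0.002]
contact_force: [0.2, -0.4, -5.5]
opening: 0.0344
gripper_force: 70.5
clock: 16.65
tcp_pos: [0.5253, 0.0661, 0.1995]
tcp_rot: [-0.001, -0.001, 1.0, -0.0]
contact_force: [0.0, 0.4, -5.3]
opening: 0.0343
gripper_force: 71.0
clock: 17.9
tcp_pos: [0.5205, -0.1467, 0.1089]
tcp_rot: [-0.002, -0.002, 1.0, 0.001]
contact_force: [-10.6, 6.1, 16.7]
opening: 0.0343
gripper_force: 75.2
```

I went 50 mm too far in y, so the housing is touching the rim. I'll lift, move back and lower.

```bash
python3 -m handwheel '[{"slide":[0,0,-0.02],"rot":[0,0,0]},{"slide":[0,0,-0.02],"rot":[0,0,0]},{"slide":[0,0.02,0],"rot":[0,0,0]},{"slide":[0,0.03,0],"rot":[0,0,0]},{"slide":[0,0,0],"rot":[0,0,0]},{"slide":[0,0,0.02],"rot":[0,0,0]},{"slide":[0,0,0.02],"rot":[0,0,0]},{"slide":[0,0,0],"rot":[0,0,0]},{"slide":[0,0,0],"rot":[0,0,0]},{"slide":[0,0,0],"rot":[0,0,0]}]'
python3 - <<'E'
from bore import *
print(pose()[:3,3].round(4))
cv2.imwrite("pics/w5.png",arm.read_camera("wrist"))
E
```

```text
clock: 19.15
tcp_pos: [0.5219, -0.0982, 0.1061]
tcp_rot: [0.001, -0.001, 1.0, -0.0]
contact_force: [0.2, -0.2, -5.9]
opening: 0.0342
gripper_force: 73.0
[ 0.5219 -0.0982  0.1061]
```

View pics/w5.png

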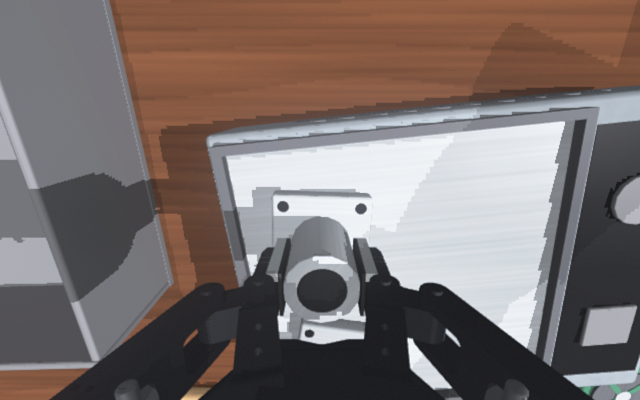

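Housing 2 is held inside the rim, with the flange at about (320,205). I'll release it and go to the third, at (.4515,.307).

```bash
python3 -m handwheel '[{"slide":[0,0,0.001],"rot":[0,0,0]},{"slide":[0,0,0.001],"rot":[0,0,0]},{"slide":[0,0,0.001],"rot":[0,0,0]},{"slide":[0,0,0.001],"rot":[0,0,0]},{"slide":[0,0,0],"rot":[0,0,0]},{"slide":[0,0,0],"rot":[0,0,0]},{"slide":[0,0,0],"rot":[0,0,0]},{"slide":[0,0,0],"rot":[0,0,0]},{"slide":[0,0,0],"rot":[0,0,0]},{"slide":[0,0,0],"rot":[0,0,0]}]'
python3 -m handwheel '[{"slide":[0,0,0],"rot":[0,0,0]},{"slide":[0,0,0],"rot":[0,0,0]},{"slide":[0,0,0],"rot":[0,0,0]},{"slide":[0,0,0],"rot":[0,0,0]},{"slide":[0,0,0],"rot":[0,0,0]},{"slide":[0,0,0],"rot":[0,0,0]},{"slide":[0,0,-0.02],"rot":[0,0,0]},{"slide":[0,0,-0.03],"rot":[0,0,0]},{"slide":[0,0,-0.03],"rot":[0,0,0]},{"slide":[0,0,-0.02],"rot":[0,0,0]}]' 0.5
python3 -m handwheel '[{"slide":[0,0,0],"rot":[0,0,0]},{"slide":[0.0075,0.045,0],"rot":[0,0,0]},{"slide":[0.0075,0.045,0],"rot":[0,0,0]},{"slide":[0.0075,0.045,0],"rot":[0,0,0]},{"slide":[0.0075,0.045,0],"rot":[0,0,0]},{"slide":[0.0075,0.045,0],"rot":[0,0,0]},{"slide":[0.0075,0.045,0],"rot":[0,0,0]},{"slide":[0.0075,0.045,0],"rot":[0,0,0]},{"slide":[0.0075,0.045,0],"rot":[0,0,0]},{"slide":[0.0075,0.045,0],"rot":[0,0,0]}]'
python3 -m handwheel '[{"slide":[0,0,0.02],"rot":[0,0,0]},{"slide":[0,0,0.02],"rot":[0,0,0]},{"slide":[0,0,0.02],"rot":[0,0,0]},{"slide":[0,0,0.01],"rot":[0,0,0]},{"slide":[0,0,0],"rot":[0,0,0]},{"slide":[0,0,0],"rot":[0,0,0]},{"slide":[0,0,0],"rot":[0,0,0]},{"slide":[0,0,0],"rot":[0,0,0]},{"slide":[0,0,0],"rot":[0,0,0]},{"slide":[0,0,0],"rot":[0,0,0]}]'
python3 - <<'E'
from bore import *
print(pose()[:3,3].round(4))
for o in bore(.064,(.45,.35),.12): print(*o)
cv2.imwrite("pics/top1.png",arm.read_camera("top"))
E
```

```text
clock: 20.45
tcp_pos: [0.5216, -0.0981, 0.1016]
tcp_rot: [0.0, -0.001, 1.0, -0.0]
contact_force: [-0.3, 1.1, -0.5]
opening: 0.0341
gripper_force: 73.3
clock: 21.7
tcp_pos: [0.522, -0.0983, 0.203]
tcp_rot: [0.001, -0.001, 1.0, -0.0]
contact_force: [0.9, -0.9, 0.0]
opening: 0.0637
gripper_force: 0.0
clock: 22.95
tcp_pos: [0.4518, 0.3078, 0.1996]
tcp_rot: [-0.001, -0.001, 1.0, -0.001]
contact_force: [0.2, 0.7, -0.8]
opening: 0.064
gripper_force: 0.0
clock: 24.2
tcp_pos: [0.4531, 0.3068, 0.1314]
tcp_rot: [0.0, -0.001, 1.0, 0.0]
contact_force: [-0.1, -0.1, 0.2]
opening: 0.0641
gripper_force: 0.0
[0.4531 0.3068 0.1314]
0.4516 0.3071 0.0196 321 208
0.4359 0.393 0.0204 432 189
```

```bash
python3 -m handwheel '[{"slide":[0.001,0,0.02],"rot":[0,0,0]},{"slide":[0,0,0.03],"rot":[0,0,0]},{"slide":[0,0,0.03],"rot":[0,0,0]},{"slide":[0,0,0.021],"rot":[0,0,0]},{"slide":[0,0,0],"rot":[0,0,0]},{"slide":[0,0,0],"rot":[0,0,0]},{"slide":[0,0,0],"rot":[0,0,0]},{"slide":[0,0,0],"rot":[0,0,0]},{"slide":[0,0,0],"rot":[0,0,0]},{"slide":[0,0,0],"rot":[0,0,0]}]'
python3 -m handwheel '[{"slide":[0,0,0],"rot":[0,0,0]},{"slide":[0,0,0],"rot":[0,0,0]},{"slide":[0,0,0],"rot":[0,0,0]},{"slide":[0,0,0],"rot":[0,0,0]},{"slide":[0,0,0],"rot":[0,0,0]},{"slide":[0,0,0],"rot":[0,0,0]},{"slide":[0,0,0],"rot":[0,0,0]},{"slide":[0,0,0],"rot":[0,0,0]},{"slide":[0,0,-0.02],"rot":[0,0,0]},{"slide":[0,0,-0.03],"rot":[0,0,0]}]' -1 70
python3 -m handwheel '[{"slide":[0,0,-0.03],"rot":[0,0,0]},{"slide":[0,0,-0.03],"rot":[0,0,0]},{"slide":[0,0,-0.03],"rot":[0,0,0]},{"slide":[0,0,-0.03],"rot":[0,0,0]},{"slide":[-0.02,-0.04,0],"rot":[0,0,0]},{"slide":[-0.02,-0.04,0],"rot":[0,0,0]},{"slide":[-0.02,-0.04,0],"rot":[0,0,0]},{"slide":[-0.02,-0.04,0],"rot":[0,0,0]},{"slide":[-0.02,-0.04,0],"rot":[0,0,0]},{"slide":[-0.02,-0.04,0],"rot":[0,0,0]}]'
python3 -m handwheel '[{"slide":[-0.02,-0.04,0],"rot":[0,0,0]},{"slide":[-0.018,-0.016,0],"rot":[0,0,0]},{"slide":[0,0,0],"rot":[0,0,0]},{"slide":[0,0,0.02],"rot":[0,0,0]},{"slide":[0,0,0.03],"rot":[0,0,0]},{"slide":[0,0,0.03],"rot":[0,0,0]},{"slide":[0,0,0.015],"rot":[0,0,0]},{"slide":[0,0,0],"rot":[0,0,0]},{"slide":[0,0,0],"rot":[0,0,0]},{"slide":[0,0,0],"rot":[0,0,0]}]'
```

```text
clock: 25.55
tcp_pos: [0.4521, 0.3068, 0.0305]
tcp_rot: [0.0, -0.001, 1.0, 0.0]
contact_force: [0.6, -0.0, -0.6]
opening: 0.0639
gripper_force: 0.0
clock: 26.8
tcp_pos: [0.4488, 0.3047, 0.077]
tcp_rot: [-0.004, -0.001, 1.0, -0.002]
contact_force: [1.1, -0.4, -5.5]
opening: 0.0341
gripper_force: 70.5
clock: 28.05
tcp_pos: [0.5709, 0.0652, 0.197]
tcp_rot: [-0.003, -0.001, 1.0, -0.0]
contact_force: [1.1, 0.5, -5.8]
opening: 0.0345
gripper_force: 71.1
clock: 29.3
tcp_pos: [0.611, 0.0112, 0.1057]
tcp_rot: [0.0, -0.001, 1.0, -0.0]
contact_force: [-0.9, -0.1, -6.0]
opening: 0.0347
gripper_force: 71.4
```

```bash
python3 -m handwheel '[{"slide":[0,0,0.001],"rot":[0,0,0]},{"slide":[0,0,0.001],"rot":[0,0,0]},{"slide":[0,0,0.001],"rot":[0,0,0]},{"slide":[0,0,0.001],"rot":[0,0,0]},{"slide":[0,0,0],"rot":[0,0,0]},{"slide":[0,0,0],"rot":[0,0,0]},{"slide":[0,0,0],"rot":[0,0,0]},{"slide":[0,0,0],"rot":[0,0,0]},{"slide":[0,0,0],"rot":[0,0,0]},{"slide":[0,0,0],"rot":[0,0,0]}]'
python3 -m handwheel '[{"slide":[0,0,0],"rot":[0,0,0]},{"slide":[0,0,0],"rot":[0,0,0]},{"slide":[0,0,0],"rot":[0,0,0]},{"slide":[0,0,0],"rot":[0,0,0]},{"slide":[0,0,0],"rot":[0,0,0]},{"slide":[0,0,0],"rot":[0,0,0]},{"slide":[0,0,-0.02],"rot":[0,0,0]},{"slide":[0,0,-0.03],"rot":[0,0,0]},{"slide":[0,0,-0.03],"rot":[0,0,0]},{"slide":[0,0,-0.02],"rot":[0,0,0]}]' 0.5
python3 -m handwheel '[{"slide":[0,0,0],"rot":[0,0,0]},{"slide":[0.022,0.048,0],"rot":[0,0,0]},{"slide":[0.022,0.048,0],"rot":[0,0,0]},{"slide":[0.022,0.048,0],"rot":[0,0,0]},{"slide":[0.022,0.048,0],"rot":[0,0,0]},{"slide":[0.022,0.048,0],"rot":[0,0,0]},{"slide":[0.022,0.048,0],"rot":[0,0,0]},{"slide":[0.022,0.048,0],"rot":[0,0,0]},{"slide":[0.020,0.047,0],"rot":[0,0,0]},{"slide":[0,0,0],"rot":[0,0,0]}]'
python3 -m handwheel '[{"slide":[0,0,0.02],"rot":[0,0,0]},{"slide":[0,0,0.02],"rot":[0,0,0]},{"slide":[0,0,0.02],"rot":[0,0,0]},{"slide":[0,0,0.01],"rot":[0,0,0]},{"slide":[0,0,0],"rot":[0,0,0]},{"slide":[0,0,0],"rot":[0,0,0]},{"slide":[0,0,0],"rot":[0,0,0]},{"slide":[0,0,0],"rot":[0,0,0]},{"slide":[0,0,0],"rot":[0,0,0]},{"slide":[0,0,0],"rot":[0,0,0]}]'
python3 - <<'E'
from bore import *
print(pose()[:3,3].round(4))
for o in bore(.064,(.45,.35),.12): print(*o)
E
```

```text
clock: 30.55
tcp_pos: [0.6107, 0.0111, 0.1016]
tcp_rot: [0.0, -0.001, 1.0, -0.0]
contact_force: [-2.7, -0.5, 1.3]
opening: 0.0345
gripper_force: 71.7
clock: 31.8
tcp_pos: [0.6119, 0.011, 0.2051]
tcp_rot: [0.002, -0.001, 1.0, -0.0]
contact_force: [0.1, 0.2, -0.1]
opening: 0.064
gripper_force: 0.0
clock: 33.05
tcp_pos: [0.4334, 0.3963, 0.2004]
tcp_rot: [-0.001, -0.004, 1.0, -0.0]
contact_force: [0.0, -0.7, -0.0]
opening: 0.0643
gripper_force: 0.0
clock: 34.3
tcp_pos: [0.4358, 0.3938, 0.1314]
tcp_rot: [0.0, -0.001, 1.0, 0.0]
contact_force: [-0.9, -1.1, 0.2]
opening: 0.0644
gripper_force: 0.0
[0.4358 0.3938 0.1314]
```

```bash
python3 - <<'E'
from bore import *
cv2.imwrite("pics/w6.png",arm.read_camera("wrist")[80:300,160:520])
for o in bores(.064): print(*o)
E
```

```text
320.5 209.5 13.1 0.4354 0.3933 0.0208
457.5 268.5 25.8 0.4887 0.51 0.0439
```

View pics/w6.png

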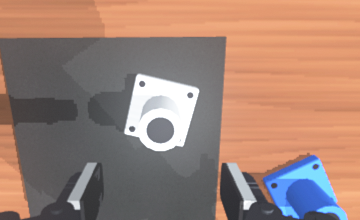

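Housing 4's bore is at crop (160,130), world (.435,.393), centred.

```bash
python3 -m handwheel '[{"slide":[0,0,0.02],"rot":[0,0,0]},{"slide":[0,0,0.03],"rot":[0,0,0]},{"slide":[0,0,0.03],"rot":[0,0,0]},{"slide":[0,0,0.021],"rot":[0,0,0]},{"slide":[0,0,0],"rot":[0,0,0]},{"slide":[0,0,0],"rot":[0,0,0]},{"slide":[0,0,0],"rot":[0,0,0]},{"slide":[0,0,0],"rot":[0,0,0]},{"slide":[0,0,0],"rot":[0,0,0]},{"slide":[0,0,0],"rot":[0,0,0]}]'
python3 -m handwheel '[{"slide":[0,0,0],"rot":[0,0,0]},{"slide":[0,0,0],"rot":[0,0,0]},{"slide":[0,0,0],"rot":[0,0,0]},{"slide":[0,0,0],"rot":[0,0,0]},{"slide":[0,0,0],"rot":[0,0,0]},{"slide":[0,0,0],"rot":[0,0,0]},{"slide":[0,0,0],"rot":[0,0,0]},{"slide":[0,0,0],"rot":[0,0,0]},{"slide":[0,0,-0.02],"rot":[0,0,0]},{"slide":[0,0,-0.03],"rot":[0,0,0]}]' -1 70
python3 -m handwheel '[{"slide":[0,0,-0.03],"rot":[0,0,0]},{"slide":[0,0,-0.03],"rot":[0,0,0]},{"slide":[0,0,-0.03],"rot":[0,0,0]},{"slide":[0,0,-0.03],"rot":[0,0,0]},{"slide":[-0.009,-0.05,0],"rot":[0,0,0]},{"slide":[-0.009,-0.05,0],"rot":[0,0,0]},{"slide":[-0.009,-0.05,0],"rot":[0,0,0]},{"slide":[-0.009,-0.05,0],"rot":[0,0,0]},{"slide":[-0.009,-0.05,0],"rot":[0,0,0]},{"slide":[-0.009,-0.05,0],"rot":[0,0,0]}]'
python3 -m handwheel '[{"slide":[-0.01,-0.05,0],"rot":[0,0,0]},{"slide":[-0.01,-0.042,0],"rot":[0,0,0]},{"slide":[0,0,0],"rot":[0,0,0]},{"slide":[0,0,0.02],"rot":[0,0,0]},{"slide":[0,0,0.03],"rot":[0,0,0]},{"slide":[0,0,0.03],"rot":[0,0,0]},{"slide":[0,0,0.015],"rot":[0,0,0]},{"slide":[0,0,0],"rot":[0,0,0]},{"slide":[0,0,0],"rot":[0,0,0]},{"slide":[0,0,0],"rot":[0,0,0]}]'
```

```text
clock: 35.7
tcp_pos: [0.4359, 0.3938, 0.0305]
tcp_rot: [0.0, -0.001, 1.0, 0.0]
contact_force: [0.1, -0.0, 0.3]
opening: 0.0642
gripper_force: 0.0
clock: 36.95
tcp_pos: [0.4335, 0.3926, 0.0785]
tcp_rot: [-0.003, -0.001, 1.0, -0.001]
contact_force: [0.8, 0.1, -5.6]
opening: 0.0345
gripper_force: 70.5
clock: 38.2
tcp_pos: [0.4896, 0.0926, 0.1997]
tcp_rot: [-0.001, -0.001, 1.0, 0.0]
contact_force: [0.5, 0.4, -5.7]
opening: 0.0341
gripper_force: 71.5
clock: 39.45
tcp_pos: [0.5118, 0.0018, 0.1067]
tcp_rot: [0.001, -0.001, 1.0, -0.0]
contact_force: [-0.9, 0.5, -6.7]
opening: 0.0344
gripper_force: 71.8
```

```bash
python3 -m handwheel '[{"slide":[0,0,0.001],"rot":[0,0,0]},{"slide":[0,0,0.001],"rot":[0,0,0]},{"slide":[0,0,0.001],"rot":[0,0,0]},{"slide":[0,0,0.001],"rot":[0,0,0]},{"slide":[0,0,0],"rot":[0,0,0]},{"slide":[0,0,0],"rot":[0,0,0]},{"slide":[0,0,0],"rot":[0,0,0]},{"slide":[0,0,0],"rot":[0,0,0]},{"slide":[0,0,0],"rot":[0,0,0]},{"slide":[0,0,0],"rot":[0,0,0]}]'
python3 -m handwheel '[{"slide":[0,0,0],"rot":[0,0,0]},{"slide":[0,0,0],"rot":[0,0,0]},{"slide":[0,0,0],"rot":[0,0,0]},{"slide":[0,0,0],"rot":[0,0,0]},{"slide":[0,0,0],"rot":[0,0,0]},{"slide":[0,0,0],"rot":[0,0,0]},{"slide":[0,0,-0.02],"rot":[0,0,0]},{"slide":[0,0,-0.03],"rot":[0,0,0]},{"slide":[0,0,-0.03],"rot":[0,0,0]},{"slide":[0,0,-0.02],"rot":[0,0,0]}]' 0.5
python3 -m handwheel '[{"slide":[0,0,-0.02],"rot":[0,0,0]},{"slide":[0,0,-0.02],"rot":[0,0,0]},{"slide":[0.006,0.05,0],"rot":[0,0,0]},{"slide":[0.006,0.05,0],"rot":[0,0,0]},{"slide":[0,0,0],"rot":[0,0,0]},{"slide":[0,0,0],"rot":[0,0,0]},{"slide":[0,0,0],"rot":[0,0,0]},{"slide":[0,0,0],"rot":[0,0,0]},{"slide":[0,0,0],"rot":[0,0,0]},{"slide":[0,0,0],"rot":[0,0,0]}]' -1
python3 - <<'E'
from bore import *
p,T=cam("wrist"); print(pose()[:3,3].round(4)); im=arm.read_camera("wrist"); cv2.imwrite("pics/w7.png",im)
for u,v in [(x,y) for x,y in [proj(p,T,(.498,.1035,.079))]]: print("key pred px",u,v)
for o in bore(.135,(.565,-.044),.13): print(*o)
E
```

```text
clock: 40.7
tcp_pos: [0.5107, 0.0019, 0.1016]
tcp_rot: [-0.0, -0.001, 1.0, -0.0]
contact_force: [-2.9, 1.2, 3.1]
opening: 0.0346
gripper_force: 72.3
clock: 41.95
tcp_pos: [0.5113, 0.0018, 0.203]
tcp_rot: [0.001, -0.001, 1.0, -0.0]
contact_force: [0.5, 0.6, -0.2]
opening: 0.0643
gripper_force: 0.0
clock: 43.2
tcp_pos: [0.4985, 0.1015, 0.2412]
tcp_rot: [-0.0, -0.001, 1.0, -0.0]
contact_force: [0.2, -0.2, 0.4]
opening: 0.0001
gripper_force: 0.0
[0.4985 0.1015 0.2412]
key pred px 322.995334278213 179.14077590605348
0.6242 -0.0881 0.0211 142 307
0.5721 0.0163 0.0206 236 265
0.546 -0.1173 0.0129 97 241
0.5222 -0.0987 0.0232 110 218
0.5076 0.0012 0.0217 214 204
```

View pics/w7.png

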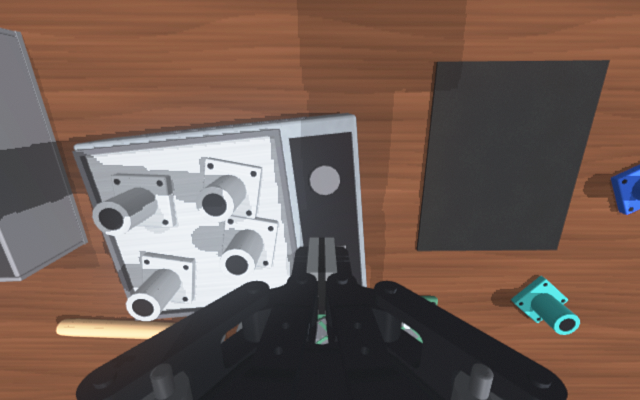

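Four housings stand on the plate. The third was knocked to (236,265), about (.572,.016), but is still inside the rim. The START key is at (324,180), right where predicted. I'll go down to it and press gently.

```bash
python3 -m handwheel '[{"slide":[0,0.002,0.02],"rot":[0,0,0]},{"slide":[0,0,0.03],"rot":[0,0,0]},{"slide":[0,0,0.03],"rot":[0,0,0]},{"slide":[0,0,0.03],"rot":[0,0,0]},{"slide":[0,0,0.025],"rot":[0,0,0]},{"slide":[0,0,0.015],"rot":[0,0,0]},{"slide":[0,0,0.006],"rot":[0,0,0]},{"slide":[0,0,0],"rot":[0,0,0]},{"slide":[0,0,0],"rot":[0,0,0]},{"slide":[0,0,0],"rot":[0,0,0]}]'
python3 -m handwheel '[{"slide":[0,0,0.001],"rot":[0,0,0]},{"slide":[0,0,0.001],"rot":[0,0,0]},{"slide":[0,0,0.001],"rot":[0,0,0]},{"slide":[0,0,0.001],"rot":[0,0,0]},{"slide":[0,0,0.001],"rot":[0,0,0]},{"slide":[0,0,0.0005],"rot":[0,0,0]},{"slide":[0,0,0.0005],"rot":[0,0,0]},{"slide":[0,0,0],"rot":[0,0,0]},{"slide":[0,0,0],"rot":[0,0,0]},{"slide":[0,0,0],"rot":[0,0,0]}]'
```

```text
clock: 44.55
tcp_pos: [0.4992, 0.1039, 0.0862]
tcp_rot: [0.001, -0.001, 1.0, 0.0]
contact_force: [-0.0, -0.6, 0.5]
opening: 0.0004
gripper_force: 0.0
clock: 45.8
tcp_pos: [0.4984, 0.1039, 0.0793]
tcp_rot: [0.0, -0.001, 1.0, -0.0]
contact_force: [-0.2, 0.3, 0.6]
opening: -0.0001
gripper_force: 0.0
```

```bash
python3 -m handwheel '[{"slide":[0,0,0.0005],"rot":[0,0,0]},{"slide":[0,0,0.0005],"rot":[0,0,0]},{"slide":[0,0,0.0005],"rot":[0,0,0]},{"slide":[0,0,0.0005],"rot":[0,0,0]},{"slide":[0,0,0.0005],"rot":[0,0,0]},{"slide":[0,0,0.0005],"rot":[0,0,0]},{"slide":[0,0,0],"rot":[0,0,0]},{"slide":[0,0,0],"rot":[0,0,0]},{"slide":[0,0,0],"rot":[0,0,0]},{"slide":[0,0,0],"rot":[0,0,0]}]'
```

```text
clock: 47.05
tcp_pos: [0.4986, 0.1039, 0.0775]
tcp_rot: [0.0, -0.001, 1.0, -0.0]
contact_force: [-4.6, -0.9, 10.2]
opening: 0.0003
gripper_force: 5.1
```

```bash
python3 -m handwheel '[{"slide":[0,0,0.0005],"rot":[0,0,0]},{"slide":[0,0,0.0005],"rot":[0,0,0]},{"slide":[0,0,0],"rot":[0,0,0]},{"slide":[0,0,0],"rot":[0,0,0]},{"slide":[0,0,0],"rot":[0,0,0]},{"slide":[0,0,0],"rot":[0,0,0]},{"slide":[0,0,0],"rot":[0,0,0]},{"slide":[0,0,0],"rot":[0,0,0]},{"slide":[0,0,0],"rot":[0,0,0]},{"slide":[0,0,0],"rot":[0,0,0]}]'
python3 -m handwheel '[{"slide":[0,0,-0.01],"rot":[0,0,0]},{"slide":[0,0,-0.03],"rot":[0,0,0]},{"slide":[0,0,-0.03],"rot":[0,0,0]},{"slide":[0,0,-0.03],"rot":[0,0,0]},{"slide":[0,0,-0.03],"rot":[0,0,0]},{"slide":[0,0,-0.03],"rot":[0,0,0]},{"slide":[0,0,0],"rot":[0,0,0]},{"slide":[0,0,0],"rot":[0,0,0]},{"slide":[0,0,0],"rot":[0,0,0]},{"slide":[0,0,0],"rot":[0,0,0]}]'
python3 - <<'E'
from bore import *
s=arm.read_state(); print(s["tcp_pos"])
for o in bore(.135,(.565,-.044),.13): print(*o)
E
```

```text
clock: 48.3
tcp_pos: [0.4986, 0.1039, 0.0774]
tcp_rot: [-0.0, -0.001, 1.0, -0.0]
contact_force: [-7.1, -1.0, 16.2]
opening: -0.0001
gripper_force: 8.2
clock: 49.55
tcp_pos: [0.4977, 0.1038, 0.2339]
tcp_rot: [-0.001, -0.001, 1.0, -0.0]
contact_force: [-1.0, -0.4, 0.3]
opening: -0.0004
gripper_force: 0.0
[0.49768504 0.10383075 0.23390161]
0.6241 -0.0881 0.0216 136 313
0.5721 0.0164 0.0208 232 270
0.5224 -0.0987 0.024 102 222
0.5076 0.0013 0.0218 208 208
```

START was pressed at 10–16 N for about 1.5 s. Now the transfers to the crate, taking the displaced housing first.

```bash
python3 -m handwheel '[{"slide":[-0.03,-0.03,0],"rot":[0,0,0]},{"slide":[-0.03,-0.03,0],"rot":[0,0,0]},{"slide":[-0.014,-0.028,0],"rot":[0,0,0]},{"slide":[0,0,0.02],"rot":[0,0,0]},{"slide":[0,0,0.02],"rot":[0,0,0]},{"slide":[0,0,0],"rot":[0,0,0]},{"slide":[0,0,0],"rot":[0,0,0]},{"slide":[0,0,0],"rot":[0,0,0]},{"slide":[0,0,0],"rot":[0,0,0]},{"slide":[0,0,0],"rot":[0,0,0]}]' 0.5
python3 - <<'E'
from bore import *
print(pose()[:3,3].round(4))
for o in bore(.135,(.565,-.044),.13): print(*o)
cv2.imwrite("pics/w8.png",arm.read_camera("wrist"))
E
```

```text
clock: 50.85
tcp_pos: [0.5729, 0.0161, 0.1958]
tcp_rot: [0.0, -0.001, 1.0, -0.0]
contact_force: [-0.1, 0.9, 0.2]
opening: 0.0642
gripper_force: 0.0
[0.5729 0.0161 0.1958]
0.6239 -0.0879 0.0217 195 270
0.572 0.0165 0.0209 322 212
0.5222 -0.0985 0.0232 161 147
0.5078 0.0014 0.0214 300 126
```

View pics/w8.png

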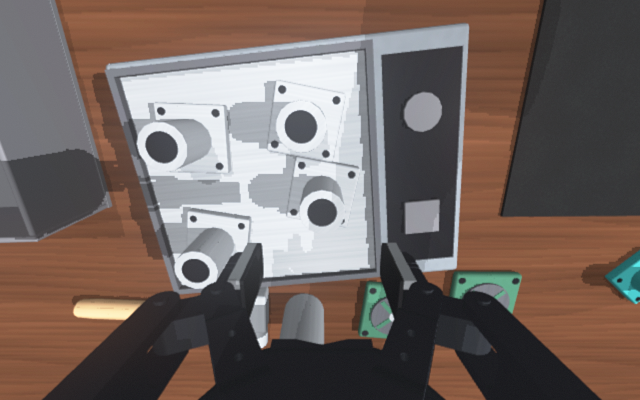

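Housing 3's bore is at (322,212), upright and centred between the fingers. I'll pick it up and carry it over the crate.

```bash
python3 -m handwheel '[{"slide":[0,0,0.02],"rot":[0,0,0]},{"slide":[0,0,0.03],"rot":[0,0,0]},{"slide":[0,0,0.03],"rot":[0,0,0]},{"slide":[0,0,0.013],"rot":[0,0,0]},{"slide":[0,0,0],"rot":[0,0,0]},{"slide":[0,0,0],"rot":[0,0,0]},{"slide":[0,0,0],"rot":[0,0,0]},{"slide":[0,0,0],"rot":[0,0,0]},{"slide":[0,0,0],"rot":[0,0,0]},{"slide":[0,0,0],"rot":[0,0,0]}]'
python3 -m handwheel '[{"slide":[0,0,0],"rot":[0,0,0]},{"slide":[0,0,0],"rot":[0,0,0]},{"slide":[0,0,0],"rot":[0,0,0]},{"slide":[0,0,0],"rot":[0,0,0]},{"slide":[0,0,0],"rot":[0,0,0]},{"slide":[0,0,0],"rot":[0,0,0]},{"slide":[0,0,0],"rot":[0,0,0]},{"slide":[0,0,-0.02],"rot":[0,0,0]},{"slide":[0,0,-0.04],"rot":[0,0,0]},{"slide":[0,0,-0.04],"rot":[0,0,0]}]' -1 70
python3 -m handwheel '[{"slide":[0,0,0],"rot":[0,0,0]},{"slide":[0.004,-0.047,0],"rot":[0,0,0]},{"slide":[0.004,-0.047,0],"rot":[0,0,0]},{"slide":[0.004,-0.047,0],"rot":[0,0,0]},{"slide":[0.004,-0.047,0],"rot":[0,0,0]},{"slide":[0.004,-0.047,0],"rot":[0,0,0]},{"slide":[0.004,-0.047,0],"rot":[0,0,0]},{"slide":[0.004,-0.047,0],"rot":[0,0,0]},{"slide":[0.004,-0.047,0],"rot":[0,0,0]},{"slide":[0,0,0],"rot":[0,0,0]}]'
python3 - <<'E'
from bore import *
p,T=cam("wrist"); print(pose()[:3,3].round(4)); im=arm.read_camera("wrist"); cv2.imwrite("pics/w9.png",im)
for q in ((.62,-.261),(.62,-.471),(.34,-.261),(.34,-.471)): print(q,proj(p,T,(*q,.1)).round(0))
E
```

```text
clock: 52.2
tcp_pos: [0.5726, 0.016, 0.1024]
tcp_rot: [0.0, -0.001, 1.0, -0.0]
contact_force: [-0.3, 0.4, -0.6]
opening: 0.0642
gripper_force: 0.0
clock: 53.45
tcp_pos: [0.5705, 0.0158, 0.2]
tcp_rot: [-0.003, -0.001, 1.0, -0.0]
contact_force: [1.2, 0.3, -4.6]
opening: 0.0347
gripper_force: 70.9
clock: 54.7
tcp_pos: [0.5386, -0.363, 0.1973]
tcp_rot: [-0.003, 0.001, 1.0, 0.001]
contact_force: [-0.3, 0.8, -5.7]
opening: 0.0346
gripper_force: 71.9
[ 0.5386 -0.363   0.1973]
(0.62, -0.261) [425. 277.]
(0.62, -0.471) [211. 278.]
(0.34, -0.261) [470. -79.]
(0.34, -0.471) [161. -78.]
```

View pics/w9.png

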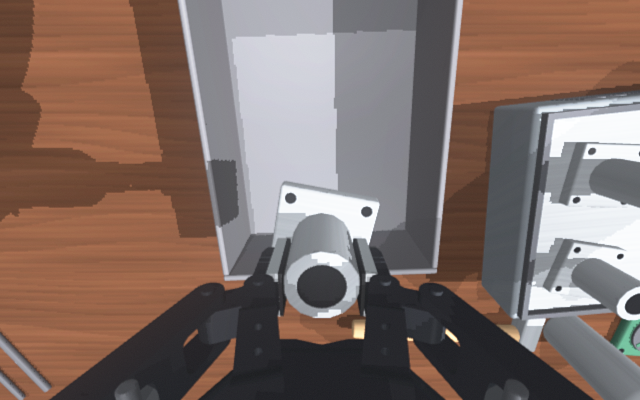

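The crate's far rim corners are at (226,279) and (438,271), so its centre is about (.478,−.355) with roughly 2° of yaw. I'll lower into the far +x −y spot.

```bash
python3 -m handwheel '[{"slide":[0,-0.016,0],"rot":[0,0,0]},{"slide":[0,-0.016,0.01],"rot":[0,0,0]},{"slide":[0,0,0.03],"rot":[0,0,0]},{"slide":[0,0,0.03],"rot":[0,0,0]},{"slide":[0,0,0.03],"rot":[0,0,0]},{"slide":[0,0,0.03],"rot":[0,0,0]},{"slide":[0,0,0.02],"rot":[0,0,0]},{"slide":[0,0,0.014],"rot":[0,0,0]},{"slide":[0,0,0.002],"rot":[0,0,0]},{"slide":[0,0,0.002],"rot":[0,0,0]}]'
python3 -m handwheel '[{"slide":[0,0,0.001],"rot":[0,0,0]},{"slide":[0,0,0.001],"rot":[0,0,0]},{"slide":[0,0,0],"rot":[0,0,0]},{"slide":[0,0,0],"rot":[0,0,0]},{"slide":[0,0,0],"rot":[0,0,0]},{"slide":[0,0,0],"rot":[0,0,0]},{"slide":[0,0,0],"rot":[0,0,0]},{"slide":[0,0,0],"rot":[0,0,0]},{"slide":[0,0,0],"rot":[0,0,0]},{"slide":[0,0,0],"rot":[0,0,0]}]'
```

```text
clock: 56.0
tcp_pos: [0.5424, -0.3929, 0.0355]
tcp_rot: [0.001, -0.001, 1.0, -0.001]
contact_force: [0.8, 0.1, -6.0]
opening: 0.0346
gripper_force: 72.1
clock: 57.25
tcp_pos: [0.5422, -0.3927, 0.0336]
tcp_rot: [0.001, -0.001, 1.0, -0.001]
contact_force: [0.1, 0.1, 5.6]
opening: 0.034
gripper_force: 73.3
```

```bash
python3 -m handwheel '[{"slide":[0,0,0],"rot":[0,0,0]},{"slide":[0,0,0],"rot":[0,0,0]},{"slide":[0,0,0],"rot":[0,0,0]},{"slide":[0,0,0],"rot":[0,0,0]},{"slide":[0,0,-0.01],"rot":[0,0,0]},{"slide":[0,0,-0.03],"rot":[0,0,0]},{"slide":[0,0,-0.03],"rot":[0,0,0]},{"slide":[0,0,-0.03],"rot":[0,0,0]},{"slide":[0,0,-0.035],"rot":[0,0,0]},{"slide":[0,0,-0.035],"rot":[0,0,0]}]' 0.2
python3 -m handwheel '[{"slide":[0,0,0],"rot":[0,0,0]},{"slide":[0.004,0.049,0],"rot":[0,0,0]},{"slide":[0.004,0.049,0],"rot":[0,0,0]},{"slide":[0.004,0.049,0],"rot":[0,0,0]},{"slide":[0.004,0.049,0],"rot":[0,0,0]},{"slide":[0.004,0.049,0],"rot":[0,0,0]},{"slide":[0.004,0.049,0],"rot":[0,0,0]},{"slide":[0.004,0.049,0],"rot":[0,0,0]},{"slide":[0.002,0.05,0],"rot":[0,0,0]},{"slide":[0,0,0],"rot":[0,0,0]}]' 0.5
python3 - <<'E'
from bore import *
print(pose()[:3,3].round(4))
for o in bore(.135,(.565,-.044),.13): print(*o)
E
```

```text
clock: 58.5
tcp_pos: [0.5416, -0.3921, 0.2043]
tcp_rot: [0.0, -0.001, 1.0, -0.0]
contact_force: [0.5, 0.4, -0.1]
opening: 0.0516
gripper_force: 0.0
clock: 59.75
tcp_pos: [0.5093, 0.004, 0.2013]
tcp_rot: [-0.001, -0.004, 1.0, 0.0]
contact_force: [-0.4, -1.8, -0.2]
opening: 0.0639
gripper_force: 0.0
[0.5093 0.004  0.2013]
0.5221 -0.0984 0.0223 193 225
0.506 0.0018 0.0206 318 207
```

```bash
python3 -m handwheel '[{"slide":[0.003,0,0.02],"rot":[0,0,0]},{"slide":[0,0,0.03],"rot":[0,0,0]},{"slide":[0,0,0.03],"rot":[0,0,0]},{"slide":[0,0,0.018],"rot":[0,0,0]},{"slide":[0,0,0],"rot":[0,0,0]},{"slide":[0,0,0],"rot":[0,0,0]},{"slide":[0,0,0],"rot":[0,0,0]},{"slide":[0,0,0],"rot":[0,0,0]},{"slide":[0,0,0],"rot":[0,0,0]},{"slide":[0,0,0],"rot":[0,0,0]}]'
python3 -m handwheel '[{"slide":[0,0,0],"rot":[0,0,0]},{"slide":[0,0,0],"rot":[0,0,0]},{"slide":[0,0,0],"rot":[0,0,0]},{"slide":[0,0,0],"rot":[0,0,0]},{"slide":[0,0,0],"rot":[0,0,0]},{"slide":[0,0,0],"rot":[0,0,0]},{"slide":[0,0,0],"rot":[0,0,0]},{"slide":[0,0,-0.02],"rot":[0,0,0]},{"slide":[0,0,-0.04],"rot":[0,0,0]},{"slide":[0,0,-0.04],"rot":[0,0,0]}]' -1 70
python3 -m handwheel '[{"slide":[0,0,0],"rot":[0,0,0]},{"slide":[0.011,-0.05,0],"rot":[0,0,0]},{"slide":[0.011,-0.05,0],"rot":[0,0,0]},{"slide":[0.011,-0.05,0],"rot":[0,0,0]},{"slide":[0.011,-0.05,0],"rot":[0,0,0]},{"slide":[0.011,-0.05,0],"rot":[0,0,0]},{"slide":[0.011,-0.05,0],"rot":[0,0,0]},{"slide":[0.011,-0.05,0],"rot":[0,0,0]},{"slide":[0.011,-0.046,0],"rot":[0,0,0]},{"slide":[0,0,0],"rot":[0,0,0]}]'
```

```text
clock: 61.05
tcp_pos: [0.5077, 0.001, 0.1045]
tcp_rot: [0.0, -0.001, 1.0, -0.0]
contact_force: [-0.3, 0.1, 0.3]
opening: 0.064
gripper_force: 0.0
clock: 62.3
tcp_pos: [0.5056, 0.0007, 0.2023]
tcp_rot: [-0.003, -0.001, 1.0, -0.0]
contact_force: [0.9, -0.2, -5.0]
opening: 0.0344
gripper_force: 70.5
clock: 63.55
tcp_pos: [0.4177, -0.3975, 0.1999]
tcp_rot: [-0.002, 0.001, 1.0, 0.001]
contact_force: [0.3, 0.2, -5.5]
opening: 0.0343
gripper_force: 71.9
```

```bash
python3 -m handwheel '[{"slide":[0,0,0.02],"rot":[0,0,0]},{"slide":[0,0,0.03],"rot":[0,0,0]},{"slide":[0,0,0.03],"rot":[0,0,0]},{"slide":[0,0,0.03],"rot":[0,0,0]},{"slide":[0,0,0.03],"rot":[0,0,0]},{"slide":[0,0,0.02],"rot":[0,0,0]},{"slide":[0,0,0.005],"rot":[0,0,0]},{"slide":[0,0,0.002],"rot":[0,0,0]},{"slide":[0,0,0],"rot":[0,0,0]},{"slide":[0,0,0],"rot":[0,0,0]}]'
python3 -m handwheel '[{"slide":[0,0,0.001],"rot":[0,0,0]},{"slide":[0,0,0.001],"rot":[0,0,0]},{"slide":[0,0,0],"rot":[0,0,0]},{"slide":[0,0,0],"rot":[0,0,0]},{"slide":[0,0,0],"rot":[0,0,0]},{"slide":[0,0,0],"rot":[0,0,0]},{"slide":[0,0,0],"rot":[0,0,0]},{"slide":[0,0,0],"rot":[0,0,0]},{"slide":[0,0,0],"rot":[0,0,0]},{"slide":[0,0,0],"rot":[0,0,0]}]'
python3 -m handwheel '[{"slide":[0,0,0],"rot":[0,0,0]},{"slide":[0,0,0],"rot":[0,0,0]},{"slide":[0,0,0],"rot":[0,0,0]},{"slide":[0,0,0],"rot":[0,0,0]},{"slide":[0,0,-0.01],"rot":[0,0,0]},{"slide":[0,0,-0.03],"rot":[0,0,0]},{"slide":[0,0,-0.03],"rot":[0,0,0]},{"slide":[0,0,-0.03],"rot":[0,0,0]},{"slide":[0,0,-0.035],"rot":[0,0,0]},{"slide":[0,0,-0.035],"rot":[0,0,0]}]' 0.2
```

```text
clock: 64.8
tcp_pos: [0.4209, -0.3957, 0.0378]
tcp_rot: [0.0, -0.001, 1.0, -0.001]
contact_force: [0.2, 0.2, -5.9]
opening: 0.0339
gripper_force: 72.0
clock: 66.05
tcp_pos: [0.4207, -0.3956, 0.0357]
tcp_rot: [0.0, -0.001, 1.0, -0.0]
contact_force: [-0.8, 1.3, 2.1]
opening: 0.034
gripper_force: 72.8
clock: 67.3
tcp_pos: [0.4205, -0.3953, 0.2072]
tcp_rot: [0.0, -0.001, 1.0, -0.0]
contact_force: [0.7, -0.1, -0.7]
opening: 0.0514
gripper_force: 0.0
```

```bash
python3 -m handwheel '[{"slide":[0,0,0],"rot":[0,0,0]},{"slide":[-0.015,0.042,0],"rot":[0,0,0]},{"slide":[-0.015,0.042,0],"rot":[0,0,0]},{"slide":[-0.015,0.042,0],"rot":[0,0,0]},{"slide":[-0.015,0.042,0],"rot":[0,0,0]},{"slide":[-0.015,0.042,0],"rot":[0,0,0]},{"slide":[-0.015,0.042,0],"rot":[0,0,0]},{"slide":[-0.013,0.045,0],"rot":[0,0,0]},{"slide":[0,0,0],"rot":[0,0,0]},{"slide":[0,0,0],"rot":[0,0,0]}]' 0.5
python3 - <<'E'
from bore import *
print(pose()[:3,3].round(4))
for o in bore(.135,(.565,-.044),.13): print(*o)
for o in bore(.066,(.478,-.355),.15): print("crate",*o)
E
```

```text
clock: 68.55
tcp_pos: [0.5223, -0.0981, 0.2045]
tcp_rot: [-0.001, -0.001, 1.0, -0.0]
contact_force: [0.1, -0.4, 0.3]
opening: 0.0642
gripper_force: 0.0
[ 0.5223 -0.0981  0.2045]
0.6239 -0.0878 0.0209 332 314
0.5655 0.0706 0.0345 520 257
0.5223 -0.0982 0.0207 321 209
crate 0.5417 -0.3931 0.0254 42 203
crate 0.5209 -0.2139 0.0167 210 184
```

```bash
python3 -m handwheel '[{"slide":[0,0,0.02],"rot":[0,0,0]},{"slide":[0,0,0.03],"rot":[0,0,0]},{"slide":[0,0,0.03],"rot":[0,0,0]},{"slide":[0,0,0.022],"rot":[0,0,0]},{"slide":[0,0,0],"rot":[0,0,0]},{"slide":[0,0,0],"rot":[0,0,0]},{"slide":[0,0,0],"rot":[0,0,0]},{"slide":[0,0,0],"rot":[0,0,0]},{"slide":[0,0,0],"rot":[0,0,0]},{"slide":[0,0,0],"rot":[0,0,0]}]'
python3 -m handwheel '[{"slide":[0,0,0],"rot":[0,0,0]},{"slide":[0,0,0],"rot":[0,0,0]},{"slide":[0,0,0],"rot":[0,0,0]},{"slide":[0,0,0],"rot":[0,0,0]},{"slide":[0,0,0],"rot":[0,0,0]},{"slide":[0,0,0],"rot":[0,0,0]},{"slide":[0,0,0],"rot":[0,0,0]},{"slide":[0,0,-0.02],"rot":[0,0,0]},{"slide":[0,0,-0.04],"rot":[0,0,0]},{"slide":[0,0,-0.04],"rot":[0,0,0]}]' -1 70
python3 -m handwheel '[{"slide":[0,0,0],"rot":[0,0,0]},{"slide":[-0.003,-0.043,0],"rot":[0,0,0]},{"slide":[-0.003,-0.043,0],"rot":[0,0,0]},{"slide":[-0.003,-0.043,0],"rot":[0,0,0]},{"slide":[-0.003,-0.043,0],"rot":[0,0,0]},{"slide":[-0.003,-0.043,0],"rot":[0,0,0]},{"slide":[0,0,0],"rot":[0,0,0]},{"slide":[0,0,0],"rot":[0,0,0]},{"slide":[0,0,0],"rot":[0,0,0]},{"slide":[0,0,0],"rot":[0,0,0]}]'
python3 - <<'E'
from bore import *
print(pose()[:3,3].round(4)); cv2.imwrite("pics/w10.png",arm.read_camera("wrist"))
for o in bore(.066,(.478,-.355),.15): print("crate",*o)
E
```

```text
clock: 69.9
tcp_pos: [0.523, -0.098, 0.1035]
tcp_rot: [0.0, -0.001, 1.0, -0.0]
contact_force: [-0.6, 0.2, 0.3]
opening: 0.0639
gripper_force: 0.0
clock: 71.15
tcp_pos: [0.5207, -0.0969, 0.2009]
tcp_rot: [-0.003, -0.001, 1.0, 0.002]
contact_force: [0.8, -1.2, -6.3]
opening: 0.0342
gripper_force: 70.6
clock: 72.4
tcp_pos: [0.5383, -0.3118, 0.2028]
tcp_rot: [-0.0, -0.002, 1.0, 0.0]
contact_force: [0.9, 0.7, -5.6]
opening: 0.0341
gripper_force: 71.6
[ 0.5383 -0.3118  0.2028]
crate 0.5417 -0.393 0.0218 243 189
crate 0.4189 -0.3957 0.0232 228 57
```

View pics/w10.png

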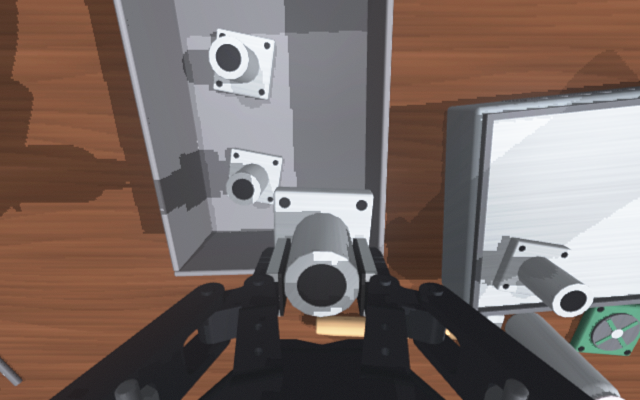

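Housings at (243,189) and (228,57) stand in the crate, and the right rim is at u≈385. I'll shift 4 mm away from it and lower.

```bash
python3 -m handwheel '[{"slide":[0,-0.004,0.02],"rot":[0,0,0]},{"slide":[0,0,0.03],"rot":[0,0,0]},{"slide":[0,0,0.03],"rot":[0,0,0]},{"slide":[0,0,0.03],"rot":[0,0,0]},{"slide":[0,0,0.03],"rot":[0,0,0]},{"slide":[0,0,0.02],"rot":[0,0,0]},{"slide":[0,0,0.004],"rot":[0,0,0]},{"slide":[0,0,0.002],"rot":[0,0,0]},{"slide":[0,0,0],"rot":[0,0,0]},{"slide":[0,0,0],"rot":[0,0,0]}]'
python3 -m handwheel '[{"slide":[0,0,0.001],"rot":[0,0,0]},{"slide":[0,0,0.001],"rot":[0,0,0]},{"slide":[0,0,0],"rot":[0,0,0]},{"slide":[0,0,0],"rot":[0,0,0]},{"slide":[0,0,0],"rot":[0,0,0]},{"slide":[0,0,0],"rot":[0,0,0]},{"slide":[0,0,0],"rot":[0,0,0]},{"slide":[0,0,0],"rot":[0,0,0]},{"slide":[0,0,0],"rot":[0,0,0]},{"slide":[0,0,0],"rot":[0,0,0]}]'
python3 -m handwheel '[{"slide":[0,0,0],"rot":[0,0,0]},{"slide":[0,0,0],"rot":[0,0,0]},{"slide":[0,0,0],"rot":[0,0,0]},{"slide":[0,0,0],"rot":[0,0,0]},{"slide":[0,0,-0.01],"rot":[0,0,0]},{"slide":[0,0,-0.03],"rot":[0,0,0]},{"slide":[0,0,-0.03],"rot":[0,0,0]},{"slide":[0,0,-0.03],"rot":[0,0,0]},{"slide":[0,0,-0.035],"rot":[0,0,0]},{"slide":[0,0,-0.035],"rot":[0,0,0]}]' 0.2
```

```text
clock: 73.75
tcp_pos: [0.5392, -0.3177, 0.0387]
tcp_rot: [0.001, -0.001, 1.0, -0.001]
contact_force: [-0.2, -0.5, -6.4]
opening: 0.0339
gripper_force: 71.7
clock: 75.0
tcp_pos: [0.5384, -0.317, 0.0353]
tcp_rot: [-0.0, -0.001, 1.0, 0.0]
contact_force: [-0.2, 0.6, -6.5]
opening: 0.0341
gripper_force: 71.7
clock: 76.25
tcp_pos: [0.5378, -0.3153, 0.2057]
tcp_rot: [-0.001, -0.001, 1.0, 0.002]
contact_force: [-0.3, -0.5, 0.1]
opening: 0.0509
gripper_force: 0.0
```

```bash
python3 -m handwheel '[{"slide":[0,0,0],"rot":[0,0,0]},{"slide":[-0.017,0.046,0],"rot":[0,0,0]},{"slide":[-0.017,0.046,0],"rot":[0,0,0]},{"slide":[-0.017,0.046,0],"rot":[0,0,0]},{"slide":[-0.017,0.046,0],"rot":[0,0,0]},{"slide":[-0.018,0.045,0],"rot":[0,0,0]},{"slide":[0,0,0],"rot":[0,0,0]},{"slide":[0,0,0],"rot":[0,0,0]},{"slide":[0,0,0],"rot":[0,0,0]},{"slide":[0,0,0],"rot":[0,0,0]}]' 0.5
python3 - <<'E'
from bore import *
print(pose()[:3,3].round(4))
for o in bore(.135,(.6,-.06),.08): print(*o)
E
```

```text
clock: 77.5
tcp_pos: [0.6234, -0.089, 0.2051]
tcp_rot: [-0.0, -0.0, 1.0, 0.0]
contact_force: [0.5, 0.0, -0.4]
opening: 0.0639
gripper_force: 0.0
[ 0.6234 -0.089   0.2051]
0.6238 -0.0877 0.0208 323 209
```

```bash
python3 -m handwheel '[{"slide":[0,0.001,0.02],"rot":[0,0,0]},{"slide":[0,0,0.03],"rot":[0,0,0]},{"slide":[0,0,0.03],"rot":[0,0,0]},{"slide":[0,0,0.022],"rot":[0,0,0]},{"slide":[0,0,0],"rot":[0,0,0]},{"slide":[0,0,0],"rot":[0,0,0]},{"slide":[0,0,0],"rot":[0,0,0]},{"slide":[0,0,0],"rot":[0,0,0]},{"slide":[0,0,0],"rot":[0,0,0]},{"slide":[0,0,0],"rot":[0,0,0]}]'
python3 -m handwheel '[{"slide":[0,0,0],"rot":[0,0,0]},{"slide":[0,0,0],"rot":[0,0,0]},{"slide":[0,0,0],"rot":[0,0,0]},{"slide":[0,0,0],"rot":[0,0,0]},{"slide":[0,0,0],"rot":[0,0,0]},{"slide":[0,0,0],"rot":[0,0,0]},{"slide":[0,0,0],"rot":[0,0,0]},{"slide":[0,0,-0.02],"rot":[0,0,0]},{"slide":[0,0,-0.04],"rot":[0,0,0]},{"slide":[0,0,-0.04],"rot":[0,0,0]}]' -1 70
python3 -m handwheel '[{"slide":[0,0,0],"rot":[0,0,0]},{"slide":[0.03,-0.033,0],"rot":[0,0,0]},{"slide":[0.03,-0.033,0],"rot":[0,0,0]},{"slide":[0.03,-0.033,0],"rot":[0,0,0]},{"slide":[0.03,-0.033,0],"rot":[0,0,0]},{"slide":[0.03,-0.033,0],"rot":[0,0,0]},{"slide":[0.03,-0.033,0],"rot":[0,0,0]},{"slide":[0.026,-0.032,0],"rot":[0,0,0]},{"slide":[0,0,0],"rot":[0,0,0]},{"slide":[0,0,0],"rot":[0,0,0]}]'
```

```text
clock: 78.8
tcp_pos: [0.6239, -0.0869, 0.1035]
tcp_rot: [0.0, -0.001, 1.0, -0.0]
contact_force: [0.2, 1.2, 0.0]
opening: 0.0643
gripper_force: 0.0
clock: 80.05
tcp_pos: [0.6226, -0.0863, 0.2029]
tcp_rot: [-0.002, -0.001, 1.0, 0.001]
contact_force: [1.5, 0.2, -4.0]
opening: 0.0342
gripper_force: 70.3
clock: 81.3
tcp_pos: [0.4175, -0.3161, 0.2012]
tcp_rot: [-0.001, -0.001, 1.0, 0.002]
contact_force: [0.6, 0.6, -5.1]
opening: 0.0341
gripper_force: 71.0
```

```bash
python3 -m handwheel '[{"slide":[0,-0.002,0.02],"rot":[0,0,0]},{"slide":[0,0,0.03],"rot":[0,0,0]},{"slide":[0,0,0.03],"rot":[0,0,0]},{"slide":[0,0,0.03],"rot":[0,0,0]},{"slide":[0,0,0.03],"rot":[0,0,0]},{"slide":[0,0,0.02],"rot":[0,0,0]},{"slide":[0,0,0.004],"rot":[0,0,0]},{"slide":[0,0,0.002],"rot":[0,0,0]},{"slide":[0,0,0],"rot":[0,0,0]},{"slide":[0,0,0],"rot":[0,0,0]}]'
python3 -m handwheel '[{"slide":[0,0,0.001],"rot":[0,0,0]},{"slide":[0,0,0.001],"rot":[0,0,0]},{"slide":[0,0,0],"rot":[0,0,0]},{"slide":[0,0,0],"rot":[0,0,0]},{"slide":[0,0,0],"rot":[0,0,0]},{"slide":[0,0,0],"rot":[0,0,0]},{"slide":[0,0,0],"rot":[0,0,0]},{"slide":[0,0,0],"rot":[0,0,0]},{"slide":[0,0,0],"rot":[0,0,0]},{"slide":[0,0,0],"rot":[0,0,0]}]'
python3 -m handwheel '[{"slide":[0,0,0],"rot":[0,0,0]},{"slide":[0,0,0],"rot":[0,0,0]},{"slide":[0,0,0],"rot":[0,0,0]},{"slide":[0,0,0],"rot":[0,0,0]},{"slide":[0,0,-0.01],"rot":[0,0,0]},{"slide":[0,0,-0.03],"rot":[0,0,0]},{"slide":[0,0,-0.03],"rot":[0,0,0]},{"slide":[0,0,-0.03],"rot":[0,0,0]},{"slide":[0,0,-0.035],"rot":[0,0,0]},{"slide":[0,0,-0.035],"rot":[0,0,0]}]' 0.2
```

```text
clock: 82.55
tcp_pos: [0.4189, -0.3197, 0.0382]
tcp_rot: [0.001, -0.001, 1.0, -0.001]
contact_force: [0.0, -0.8, -5.0]
opening: 0.0341
gripper_force: 72.0
clock: 83.8
tcp_pos: [0.4183, -0.3193, 0.0353]
tcp_rot: [-0.0, -0.001, 1.0, 0.0]
contact_force: [0.1, 0.8, -5.2]
opening: 0.0342
gripper_force: 72.0
clock: 85.05
tcp_pos: [0.4185, -0.319, 0.2072]
tcp_rot: [0.0, -0.001, 1.0, -0.0]
contact_force: [-0.0, -0.1, 0.1]
opening: 0.0515
gripper_force: 0.0
```

```bash
python3 -m handwheel '[{"slide":[0,0,-0.01],"rot":[0,0,0]},{"slide":[-0.02,0.048,0],"rot":[0,0,0]},{"slide":[-0.02,0.048,0],"rot":[0,0,0]},{"slide":[-0.02,0.048,0],"rot":[0,0,0]},{"slide":[-0.02,0.048,0],"rot":[0,0,0]},{"slide":[-0.02,0.048,0],"rot":[0,0,0]},{"slide":[-0.02,0.048,0],"rot":[0,0,0]},{"slide":[-0.02,0.048,0],"rot":[0,0,0]},{"slide":[-0.02,0.048,0],"rot":[0,0,0]},{"slide":[-0.02,0.048,0],"rot":[0,0,0]}]' -1
python3 - <<'E'
from bore import *
t=arm.read_camera("top")[180:300,395:495]; t=cv2.resize(t,None,fx=3,fy=3)
p,T=cam("wrist"); print(pose()[:3,3].round(4)); w=arm.read_camera("wrist")
print(proj(p,T,(.598,.1135,.079)))
cv2.imwrite("pics/c11.png",np.hstack([cv2.resize(w,(480,360))*1,cv2.resize(t,(300,360))]))
g=cv2.cvtColor(w,cv2.COLOR_BGR2GRAY)
for c in cv2.findContours((g>120).astype(np.uint8),cv2.RETR_LIST,2)[0]:
    (u,v),(a,b),_=cv2.minAreaRect(c)
    if 15<min(a,b) and max(a,b)<70 and abs(v-200)<100: print(round(u),round(v),round(a),round(b),ray(p,T,u,v,.079).round(4))
E
```

```text
clock: 86.3
tcp_pos: [0.5971, 0.1149, 0.2139]
tcp_rot: [-0.001, -0.001, 1.0, 0.0]
contact_force: [0.9, -0.9, 0.5]
opening: -0.0002
gripper_force: 0.0
[0.5987 0.1211 0.214 ]
[312.95292026 185.57894166]
230 281 17 34 [0.712 0.018 0.079]
589 274 16 21 [0.7011 0.4274 0.079 ]
588 274 23 33 [0.701 0.427 0.079]
405 271 60 50 [0.698 0.218 0.079]
557 254 36 48 [0.6754 0.3847 0.079 ]
315 186 31 33 [0.5984 0.1156 0.079 ]
```

View pics/c11.png

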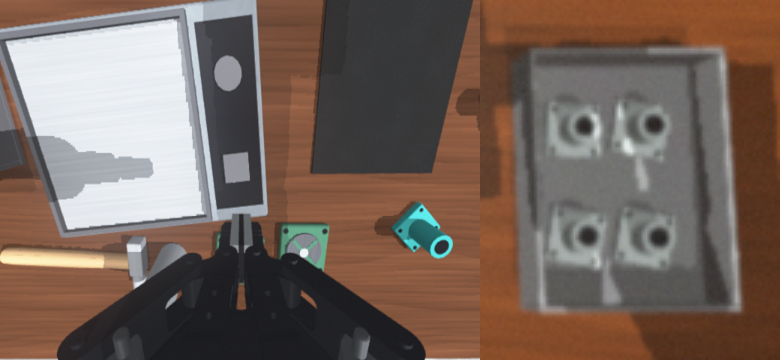

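All four housings stand upright in the crate (right-hand picture), and the plate is empty. The OFF key is at wrist pixel (315,186), about (.598,.115). I'll go down and press it.

```bash
python3 -m handwheel '[{"slide":[0,0,0.02],"rot":[0,0,0]},{"slide":[0,0,0.03],"rot":[0,0,0]},{"slide":[0,0,0.03],"rot":[0,0,0]},{"slide":[0,0,0.03],"rot":[0,0,0]},{"slide":[0,0,0.015],"rot":[0,0,0]},{"slide":[0,0,0],"rot":[0,0,0]},{"slide":[0,0,0],"rot":[0,0,0]},{"slide":[0,0,0],"rot":[0,0,0]},{"slide":[0,0,0],"rot":[0,0,0]},{"slide":[0,0,0],"rot":[0,0,0]}]'
```

```text
clock: 87.65
tcp_pos: [0.5977, 0.1131, 0.0908]
tcp_rot: [0.0, -0.001, 1.0, 0.0]
contact_force: [-0.6, 0.0, 0.3]
opening: -0.0002
gripper_force: 0.0
```

```bash
python3 -m handwheel '[{"slide":[0,0,0.003],"rot":[0,0,0]},{"slide":[0,0,0.003],"rot":[0,0,0]},{"slide":[0,0,0.003],"rot":[0,0,0]},{"slide":[0,0,0.001],"rot":[0,0,0]},{"slide":[0,0,0.001],"rot":[0,0,0]},{"slide":[0,0,0.0005],"rot":[0,0,0]},{"slide":[0,0,0],"rot":[0,0,0]},{"slide":[0,0,0],"rot":[0,0,0]},{"slide":[0,0,0],"rot":[0,0,0]},{"slide":[0,0,0],"rot":[0,0,0]}]'
python3 -m handwheel '[{"slide":[0,0,0.0005],"rot":[0,0,0]},{"slide":[0,0,0.0005],"rot":[0,0,0]},{"slide":[0,0,0.0005],"rot":[0,0,0]},{"slide":[0,0,0.0005],"rot":[0,0,0]},{"slide":[0,0,0.0005],"rot":[0,0,0]},{"slide":[0,0,0.0005],"rot":[0,0,0]},{"slide":[0,0,0],"rot":[0,0,0]},{"slide":[0,0,0],"rot":[0,0,0]},{"slide":[0,0,0],"rot":[0,0,0]},{"slide":[0,0,0],"rot":[0,0,0]}]'
```

```text
clock: 88.9
tcp_pos: [0.5975, 0.1131, 0.0788]
tcp_rot: [0.0, -0.001, 1.0, -0.0]
contact_force: [-1.3, -0.0, -0.1]
opening: -0.0002
gripper_force: 0.3
clock: 90.15
tcp_pos: [0.5975, 0.1131, 0.0776]
tcp_rot: [0.0, -0.001, 1.0, -0.0]
contact_force: [-4.9, 0.0, 12.2]
opening: -0.0
gripper_force: 5.4
```

```bash
python3 -m handwheel '[{"slide":[0,0,0.0005],"rot":[0,0,0]},{"slide":[0,0,0.0005],"rot":[0,0,0]},{"slide":[0,0,0],"rot":[0,0,0]},{"slide":[0,0,0],"rot":[0,0,0]},{"slide":[0,0,0],"rot":[0,0,0]},{"slide":[0,0,0],"rot":[0,0,0]},{"slide":[0,0,0],"rot":[0,0,0]},{"slide":[0,0,0],"rot":[0,0,0]},{"slide":[0,0,0],"rot":[0,0,0]},{"slide":[0,0,0],"rot":[0,0,0]}]'
python3 -m handwheel '[{"slide":[0,0,-0.01],"rot":[0,0,0]},{"slide":[0,0,-0.03],"rot":[0,0,0]},{"slide":[0,0,-0.03],"rot":[0,0,0]},{"slide":[0,0,-0.03],"rot":[0,0,0]},{"slide":[0,0,-0.03],"rot":[0,0,0]},{"slide":[0,0,0],"rot":[0,0,0]},{"slide":[0,0,0],"rot":[0,0,0]},{"slide":[0,0,0],"rot":[0,0,0]},{"slide":[0,0,0],"rot":[0,0,0]},{"slide":[0,0,0],"rot":[0,0,0]}]'
python3 -c "
from station import arm
print(arm.close_job())"
```

```text
clock: 91.4
tcp_pos: [0.5976, 0.1131, 0.0775]
tcp_rot: [0.0, -0.001, 1.0, -0.0]
contact_force: [-6.7, -0.7, 15.0]
opening: -0.0001
gripper_force: 7.7
clock: 92.65
tcp_pos: [0.5971, 0.1131, 0.204]
tcp_rot: [-0.001, -0.001, 1.0, -0.0]
contact_force: [0.6, 1.3, 0.3]
opening: 0.0
gripper_force: 0.0
the job is handed in; nothing more can be done
None
```

I set all four housings on the plate, pressed START (10–16 N), moved them upright into the crate, pressed OFF (12–15 N) and handed the job in at about 93 s; the hand-in gave no verdict.

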